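# Clamp a cast junction box in a cam-lever vise

### The arm

A 6-joint arm with a two-finger parallel gripper is mounted at the origin on the work surface. World frame = base frame: x ahead of the robot, y to its left, z up, the work surface at z = 0. Lengths are in m, angles in rad, forces in N, time in s.
With the tool pointing down it reaches from about 0.3 to 0.825 m from the base axis. Payload 5.4 kg.
Tool frame: the origin (TCP) lies at the very end of the fingers, on their centre line; the grasp point (between the pads) lies 19 mm behind it; x points along the fingers, y is the direction in which the jaws open and shut, and the axes are right-handed (so a half turn about x gives the same grasp; the last joint's range is limited). The gripper opens to 92 mm and grips with 3 to 60 N. Pads are 20 mm wide; open, the fingers measure 128 mm over their backs; the gripper's body (75 mm by 189 mm) begins 69 mm behind the grasp point.
Start: joints at [0.993, 0.158, 1.597, -0, 1.386, -0.21], TCP at [0.207, 0.537, 0.215] pointing down, gripper open.
Joint ranges: [-2.91, 2.91], [-0.94, 2.29], [0.18, 2.7], [-1.29, 4.43], [0.17, 2.64], [-3, 3]. Speed limits (rad/s): [2.57, 2.57, 3.14, 3.14, 3.14, 3.14].

### API

Orientations are given as a rotation vector (axis times angle).
In Python, from bench import arm gives the robot as it stands.
- The arm moves only by the tool carry_out, never from a script. Its argument "targets" is a list of rows, each an object of numbers: "tx", "ty", "tz": the shift along the tool's x, y, z in cm; "turn": the turn about the tool's x in degrees; "jaw": the closure, from -1 (fully open) to 1 (shut). In form: [{"tx": .., "ty": .., "tz": .., "turn": .., "jaw": ..}, ...]. A call has exactly 8 rows; each row shifts and turns the pose as measured when the row begins, along the tool's axes as they then stand; what a row does not reach is not made up. A row lasts 1/8 s, in which the tool goes at most 62.5 mm and 10.7 degrees, less where a joint would pass 70% of its speed; a pose out of reach is approached as far as the arm can. A call with a gripper value outside its range is refused whole. The fingers move at their own pace and stop on an object; "squeeze" is the grip in N (left out, the last holds). Time passes only in rows, so rows that do not move let the fingers close, or fill a call up. It gives the time, the measured TCP pose, the force and the opening at its end, in the units of the state.
- arm.read_state(): the state, without advancing time (a new reading comes with each control period).
- arm.get_image(name): name is "side" or "top"; returns (picture, depth): 420x560x3 uint8, red, green, blue; 420x560 float32, m along the optical axis (not along the pixel's ray), 0 where there is no reading.
- arm.camera_params(name): a dict with "fovy" (degrees; the focal length in pixels is half the picture's height over the tangent of half this angle, whatever the lens; pixels are square), "cx", "cy" (the principal point, pixels), "xyz" and "orientation" of the camera in the world. Camera axes: x right, y down, z forward; pixel columns grow to the right and rows downward; lengths in m; the calibration is good to about 2 mm. A picture is of the moment at which its call begins. camera_params takes no time and is no camera call.
- arm.close_job(): hands the job in, once; it reports no verdict.
The state is a dict: "time": time; "joint_pos": joint angles; "qvel": joint speeds; "effort": joint torques, N m; "tool_pos": TCP position; "tcp_rot": TCP orientation; "contact_force": force on the tool from outside, world axes, zero at the start; "wrist_torque": the same for the moment, N m; "width": finger opening in m.
Only numpy, scipy, OpenCV 4.12 (cv2) and the standard library are available. Lean on these libraries where they do the work, as an engineer would, in place of code of your own. Each camera call takes 0.05 s, during which the arm holds its last target.

### The job

Clamp the small grey cast junction box in the bench vise for work on its cable gland: stand it upright, gland up, on the vise bed, square between the jaws and midway across them, and slide the moving jaw up gently by its thumb tab until the box is held snug against the brown pad. Then throw the cam lever all the way over until it snaps past centre and stays down with the box firmly gripped. Never ram the jaw hard against the box, do not let the box topple, and leave everything else on the bench where it is.

Things in the scene. Friction and masses are not known exactly. Their poses are not given: they have to be found in the camera images.
- vise: Dark cast vise bolted to the bench. Origin: centre of the underside of its bed, 310 mm (own y) by 100 (x), flat top 24 mm up. Feet reach x = +-78 mm, 15 mm high. Fixed jaw at the +y end: 90 mm wide, 65 high, face at y = +119 mm; on it a brown fibre pad (86 x 28 mm) stands proud by 2 to 22 mm, its setting not measured: feel for it.
- slide: The moving part that carries jaw and lever: block 88 mm wide (x), 59 mm high. Its frame equals the vise's, shifted along y by how far it is closed. Unlocked it needs about 5 N to move, closes towards +y, keeps its place when let go.
- jaw: Steel face plate of the moving jaw, 86 mm wide, 30 high. Origin: centre of its gripping face, 41 mm above the bench; it looks along vise +y. Springs back it: it yields 1 mm per 20 N. While the lever is open the jaw must not press on the box with more than 15 N; snug is about 5 N.
- tab (a point): Middle of the top edge of the slide's upright thumb tab, 81 mm above the bench: 44 mm wide (vise x), 10 thick (y). It lies 102 mm behind the jaw face, the lever 68 mm ahead of it. Its rear (-y) face is clear down to the bed (24 mm); in front are 35 mm of free room to the block, above a tail 35 mm high. Push on the rear face to close the jaw.
- cam_axis (a point): Pivot of the cam lever on top of the slide, 72 mm above the bench. The lever swings about the vise's y axis, in the upright plane through this point along the vise's x.
- lever (a joint): Cam lever angle, rad: 0 = open, leaning 20 degrees past upright to vise -x; grows as it swings up, over and down to vise +x. Resistance grows, then fades; dead centre 1.55 (21 degrees above level); beyond it the lever snaps by itself to its stop at 1.88 (level, to +x) and stays. Let go sooner it can spring back.
- lever_end (a point): Outer end of the lever, 106 mm from the pivot: aluminium blade, black grip 20 mm wide (vise y), 12 thick, from 51 mm out. It takes up to about 8 N, square to it at 75 mm out. Closing it locks the slide and drives the jaw some 2 mm forward; if more than about 1 mm of play was left at the box, the grip is too weak.
- box: Grey die-cast aluminium junction box standing on end, 0.27 to 0.45 kg: 38 mm (x) by 64 mm (y) by 58 mm high, lid with four screws on its +x side, nickel cable gland on top. Origin: centre of the underside. The two end walls (+-y, 64 mm apart) go to the jaws; the lid may face either way.
- gland (a point): On the axis of the box's gland, 73 mm above the box's underside: middle of the place to grip it. Hexagon 24 mm across flats (two flats face the box's +-x), from 61 to 79 mm above the underside; rounded top at 84 mm.
- round_box: Round grey cast junction box, 86 mm across, 46 mm high, three threaded outlets; bystander, loose; origin at the centre of its underside
- carton: White carton with an orange band, 80 x 60 x 45 mm; bystander, loose; origin at the centre of its underside
- wrench: Steel wrench lying flat, 190 mm long; bystander, loose
- driver: Screwdriver with a yellow handle lying flat, 200 mm long; bystander, loose
- spare_gland: Spare nickel cable gland, 24 mm across, 26 mm high; bystander, loose; origin at the centre of its underside
- tape: Black ring (spool), 56 mm across, 19 mm high; bystander, loose; origin at the centre of its underside
- red_bin: Red open bin of small parts, 150 x 100 x 60 mm; bystander, loose; origin at the centre of its underside
There are look-alikes about, which are no part of the job. Leave any green or red look-alike of the box alone.

How it is judged:
By the outcome, as a careful person would: the job done as asked, in the order asked, and still so for the second after the job is handed in, with the robot touching nothing.
It also fails if it takes over 66 s, if anything falls off the work surface, if the arm or the gripper's body presses on something with over 40 N, if the wrist force passes 120 N, or if a joint passes its speed limit or range.

## Working session

There is one attempt and no reset: what is moved stays moved. The work goes in short steps, Python scripts to look and compute and a tool call to move; the robot and the scene stay as the last step left them, time stands still between calls to the robot, and variables do not carry over. Pictures are saved under pics/ and viewed, and the job is handed in when it is done.

Besides the shell and the picture viewer there is one more tool, called after ">>>" as name(argument=value, ...), one argument or row to a line, values as JSON. carry_out: Moves the arm, as the interface text tells. Its arguments: {"type":"object","properties":{"targets":{"type":"array"},"squeeze":{"type":"number"}},"required":["targets"]}

```bash
ls; mkdir -p pics
python3 - <<'E'
from bench import arm
import cv2,numpy as np
for n in("side","top"):
    im,d=arm.get_image(n)
    cv2.imwrite(f"pics/{n}0.png",im[:,:,::-1]); np.save(f"pics/{n}0.npy",d)
    print(n,arm.camera_params(n),d.min(),d.max())
s=arm.read_state()
print(s)
E
```

```text
pics
side {'fovy': 42.92899015234223, 'cx': 275.2289538093956, 'cy': 205.69271025070273, 'xyz': array([ 0.39574612, -1.16790036,  0.87732872]), 'orientation': array([-2.14630137,  0.13371836, -0.07575557])} 0.0 3.5644996
top {'fovy': 55.9432576670372, 'cx': 276.9232787798934, 'cy': 208.12100052682723, 'xyz': array([ 0.5077826 , -0.02671354,  1.11836728]), 'orientation': array([-2.19254732,  2.16950961, -0.05562236])} 0.0 1.9719431
{'time': 0.1, 'joint_pos': array([ 9.92893137e-01,  1.59029071e-01,  1.59808282e+00, -2.31459639e-05,
        1.38621060e+00, -2.10110359e-01]), 'qvel': array([-1.42998159e-03, -5.97035110e-04, -1.14841334e-03, -9.36689253e-04,
        6.22968491e-05, -3.25358870e-06]), 'effort': array([ 4.73967812e-04, -3.86504638e+01, -3.22959530e+01,  7.01941643e-02,
        3.39975336e-02, -3.17411104e-05]), 'tool_pos': array([0.2064617 , 0.53604933, 0.21370496]), 'tcp_rot': array([ 0.28732397,  1.55211001, -0.28985864]), 'contact_force': array([-0.0512102 ,  0.87416489, -0.40342316]), 'wrist_torque': array([ 0.0084271 , -0.00196051,  0.0046983 ]), 'width': 0.09183406273100692}
```

View pics/side0.png

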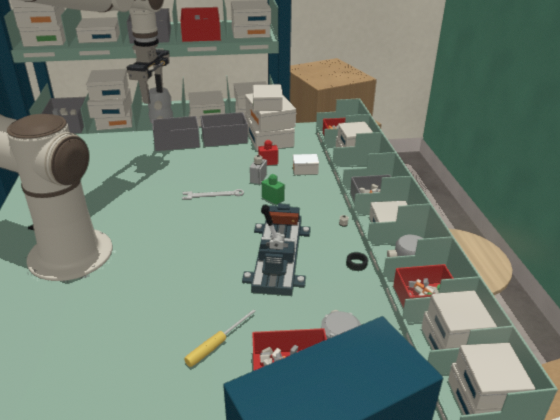

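View pics/top0.png

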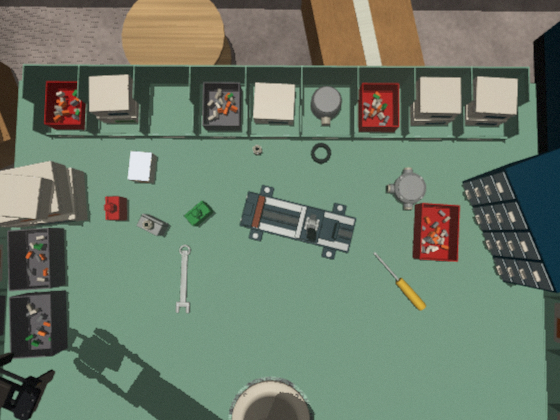

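The side view shows the grey box at about (258,170), with a red look-alike at (268,150) and a green one at (273,188), and the vise at about (280,250). In the top view the box is at about (152,224). The vise runs from about (245,210), where the brown pad is, to (355,235), where the tab is. I'll zoom in next.

```bash
cat > h.py <<'E'
import numpy as np,cv2
from scipy.spatial.transform import Rotation as R
from bench import arm
def cam(n):
    p=arm.camera_params(n); f=210/np.tan(np.radians(p['fovy'])/2)
    return p,f,R.from_rotvec(p['orientation']).as_matrix()
def cloud(n,d):
    p,f,M=cam(n); v,u=np.mgrid[0:420,0:560]
    P=np.stack([(u-p['cx'])/f*d,(v-p['cy'])/f*d,d],-1)
    return P@M.T+p['xyz']
def ray(n,u,v,z):
    p,f,M=cam(n); r=M@np.array([(u-p['cx'])/f,(v-p['cy'])/f,1]); 
    return p['xyz']+r*(z-p['xyz'][2])/r[2]
def proj(n,X):
    p,f,M=cam(n); c=(np.atleast_2d(X)-p['xyz'])@M
    return np.stack([c[:,0]/c[:,2]*f+p['cx'],c[:,1]/c[:,2]*f+p['cy']],-1)
def st():
    s=arm.read_state(); M=R.from_rotvec(s['tcp_rot']).as_matrix()
    print('t',round(s['time'],3),'pos',s['tool_pos'].round(4),'F',s['contact_force'].round(2),'T',s['wrist_torque'].round(3),'w',round(s['width'],4))
    print('axes x',M[:,0].round(3),'y',M[:,1].round(3),'z',M[:,2].round(3),'q',s['joint_pos'].round(3))
    return s,M
E
python3 - <<'E'
from h import *
t=cv2.imread('pics/top0.png'); s=cv2.imread('pics/side0.png')
cv2.imwrite('pics/topz.png',cv2.resize(t[180:270,95:365],None,fx=2.96,fy=2.96,interpolation=cv2.INTER_CUBIC))
cv2.imwrite('pics/sidez.png',cv2.resize(s[135:300,210:390],None,fx=3.6,fy=3.6,interpolation=cv2.INTER_CUBIC))
d=np.load('pics/top0.npy'); P=cloud('top',d)
for u,v in[(300,300),(152,224),(145,223),(140,165),(260,211),(320,222),(350,240),(230,250)]: print(u,v,P[v,u].round(4))
d=np.load('pics/side0.npy'); P=cloud('side',d)
for u,v in[(200,250),(258,160),(258,170),(258,178)]: print(u,v,P[v,u].round(4))
st()
E
```

```text
300 300 [ 0.3243 -0.0774 -0.0035]
152 224 [0.5308 0.3216 0.0684]
145 223 [0.5329 0.3345 0.0852]
140 165 [0.6928 0.3665 0.0483]
260 211 [0.5694 0.0348 0.0523]
320 222 [ 0.5412 -0.1267  0.0577]
350 240 [ 0.4936 -0.2131  0.0205]
230 250 [0.4615 0.1207 0.0022]
200 250 [ 0.3405 -0.0276  0.0016]
258 160 [0.5308 0.319  0.0749]
258 170 [0.5285 0.2997 0.0496]
258 178 [0.5281 0.2994 0.0207]
t 0.1 pos [0.2065 0.536  0.2137] F [-0.05  0.87 -0.4 ] T [ 0.008 -0.002  0.005] w 0.0918
axes x [-0.001 -0.001 -1.   ] y [ 0.36   0.933 -0.002] z [ 0.933 -0.36  -0.   ] q [ 0.993  0.159  1.598 -0.     1.386 -0.21 ]
```

View pics/topz.png

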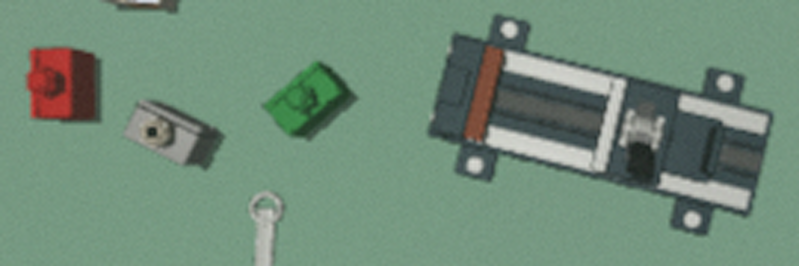

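View pics/sidez.png

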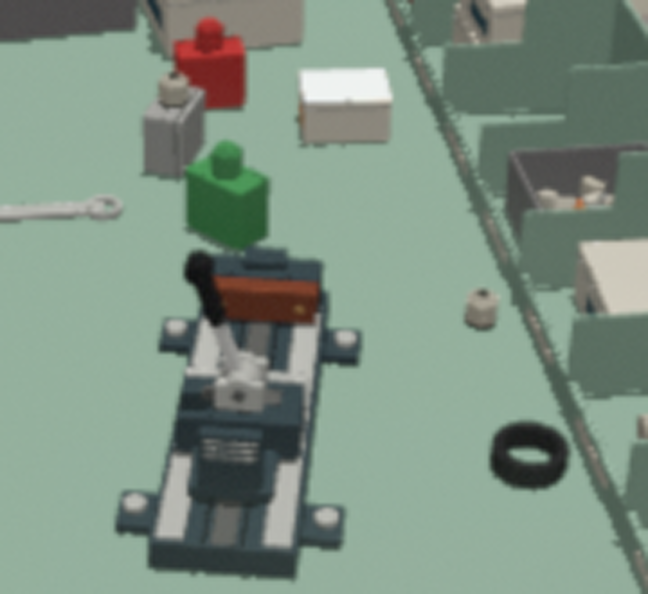

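The box stands upright with its gland up, and its long side runs nearly along the vise axis. Next I'll measure the box and vise poses.

Run:
```python
from h import *
for n in('top','side'):
    d=np.load(f'pics/{n}0.npy'); P=cloud(n,d); P[d==0]=np.nan
    im=cv2.imread(f'pics/{n}0.png')
    # bench plane fit near work area
    m=(np.abs(P[...,2])<.012)&(P[...,0]>.35)&(P[...,0]<.72)&(P[...,1]>-.3)&(P[...,1]<.4)
    hsv=cv2.cvtColor(im,cv2.COLOR_BGR2HSV)
    q=P[m]; c,*_=np.linalg.lstsq(np.c_[q[:,:2],np.ones(len(q))],q[:,2],rcond=None)
    z=P[...,2]-(P[...,:2]@c[:2]+c[2])
    print(n,'plane',c.round(4),'resid',np.std(z[m]).round(4))
    X,Y=P[...,0],P[...,1]
    # box
    b=(X>.47)&(X<.59)&(Y>.26)&(Y<.37)&(z>.01)&(hsv[...,1]<70)
    print('box px',b.sum(), 'z pct',np.percentile(z[b],[5,50,95]).round(3))
    t=b&(z>.050)&(z<.066); xy=P[t][:,:2]; 
    r=cv2.minAreaRect((xy*1000).astype(np.float32)); print('box top rect',r, t.sum(), z[t].mean())
    g=b&(z>.07); print('gland',P[g].mean(0).round(4),g.sum(),z[g].max())
    # vise
    V=(X>.40)&(X<.68)&(Y>-.27)&(Y<.1)&(z>.007)
    bed=V&(z>.018)&(z<.030)
    r=cv2.minAreaRect((P[bed][:,:2]*1000).astype(np.float32)); print('bed rect',r,bed.sum(),np.median(z[bed]))
    for nm,lo,hi in(('jaw65',.058,.072),('block59',.052,.064)):
        t=V&(z>lo)&(z<hi); print(nm,t.sum(),P[t].min(0).round(3),P[t].max(0).round(3))
    np.save(f'pics/{n}z.npy',z)
```

```text
top plane [-0.0003  0.0003  0.0009] resid 0.0024
box px 432 z pct [0.021 0.057 0.083]
box top rect ((529.060302734375, 333.11883544921875), (65.068603515625, 38.76244354248047), 64.58684539794922) 260 0.05716565370700123
gland [0.5289 0.3314 0.0813] 83 0.08824140885330166
bed rect ((541.41455078125, -66.50123596191406), (310.3136291503906, 141.0892791748047), 76.8837890625) 2293 0.024098687149669475
jaw65 434 [ 0.488 -0.166  0.059] [0.617 0.085 0.072]
block59 982 [ 0.488 -0.167  0.053] [0.618 0.088 0.065]
side plane [0.0004 0.0009 0.0007] resid 0.0025
box px 349 z pct [0.014 0.049 0.08 ]
box top rect ((531.3142700195312, 326.8672790527344), (63.682708740234375, 41.16438293457031), 72.38439178466797) 117 0.056957475973147285
gland [0.5298 0.3247 0.0796] 40 0.0855274283414467
bed rect ((551.748779296875, -73.47746276855469), (316.0781555175781, 116.40762329101562), 76.23323059082031) 1400 0.02407448966363955
jaw65 437 [ 0.489 -0.181  0.059] [0.618 0.082 0.073]
block59 751 [ 0.489 -0.181  0.053] [0.621 0.083 0.065]
```

Run:
```python
from h import *
for n in('top','side'):
    d=np.load(f'pics/{n}0.npy'); P=cloud(n,d); P[d==0]=np.nan; z=np.load(f'pics/{n}z.npy')
    X,Y=P[...,0],P[...,1]
    V=(X>.40)&(X<.68)&(Y>-.27)&(Y<.12)&(z>.006)
    for ang in (76.5,77.,77.5):
        a=np.radians(ang); ey=np.array([np.cos(a),np.sin(a)]); ex=np.array([ey[1],-ey[0]]); o=np.array([.5414,-.0665])
        w=P[...,:2]-o; x=w@ex*1e3; y=w@ey*1e3
        print(n,ang)
        for nm,lo,hi,ya,yb in(('bed',.018,.030,-150,-90),('bed',.018,.030,-10,90),('jaw top',.058,.073,115,160),('block',.053,.065,-60,10),('feet',.009,.019,-160,160)):
            t=V&(z>lo)&(z<hi)&(y>ya)&(y<yb)
            p=np.percentile(x[t],[0,2,98,100]).round(1); 
            # per-slice edges
            e=[(x[t&(y>s)&(y<s+10)].min(),x[t&(y>s)&(y<s+10)].max()) for s in range(ya,yb,10) if (t&(y>s)&(y<s+10)).sum()>5]
            e=np.array(e); print('  ',nm,t.sum(),p,'edge lo/hi median',np.median(e,0).round(1),'slope lo,hi mm/slice',(np.polyfit(range(len(e)),e[:,0],1)[0].round(2),np.polyfit(range(len(e)),e[:,1],1)[0].round(2)) if len(e)>2 else '', 'y',np.percentile(y[t],[0,2,98,100]).round(1))
```

```text
top 76.5
   bed 593 [-69.8 -47.7  49.2  71.2] edge lo/hi median [-48.4  50.7] slope lo,hi mm/slice (np.float64(-1.85), np.float64(2.92)) y [-149.9 -148.8  -92.2  -90. ]
   bed 1192 [-48.9 -47.4  49.2  51. ] edge lo/hi median [-48.7  50.7] slope lo,hi mm/slice (np.float64(0.0), np.float64(-0.03)) y [-9.1  0.1 88.  89.9]
   jaw top 169 [-42.3 -39.5  41.1  44.5] edge lo/hi median [-41.   42.7] slope lo,hi mm/slice (np.float64(-0.86), np.float64(1.34)) y [120.1 121.9 148.3 149.4]
   block 468 [-42.6 -41.3  43.2  44.6] edge lo/hi median [-42.6  44.3] slope lo,hi mm/slice (np.float64(0.37), np.float64(-0.19)) y [-59.8 -59.2  -2.1  -0.9]
   feet 368 [-76.8 -75.4  77.   78.6] edge lo/hi median [-75.7  77.4] slope lo,hi mm/slice (np.float64(-0.34), np.float64(0.82)) y [-155.3 -121.   121.8  151.3]
top 77.0
   bed 595 [-70.7 -48.6  48.1  70.4] edge lo/hi median [-49.5  49.7] slope lo,hi mm/slice (np.float64(-1.77), np.float64(1.86)) y [-149.9 -149.1  -92.3  -90.2]
   bed 1194 [-48.7 -46.8  49.5  51.5] edge lo/hi median [-48.4  51. ] slope lo,hi mm/slice (np.float64(0.09), np.float64(0.06)) y [
[... 2997 characters left out ...]
(np.float64(0.27), np.float64(-0.02)) y [-150.  -149.1  -91.8  -90. ]
   bed 353 [-45.2 -42.9  53.9  54.9] edge lo/hi median [-42.2  53.4] slope lo,hi mm/slice (np.float64(-13.26), np.float64(0.16)) y [-5.7  2.2 88.6 89.8]
   jaw top 91 [-32.2 -30.1  37.4  49.7] edge lo/hi median [-30.6  29.2] slope lo,hi mm/slice (np.float64(5.84), np.float64(-5.38)) y [116.5 117.  149.3 152.8]
   block 318 [-40.7 -39.1  45.4  47. ] edge lo/hi median [-39.7  45.6] slope lo,hi mm/slice (np.float64(0.29), np.float64(-0.29)) y [-59.9 -59.4  -4.1  -1.4]
   feet 421 [-75.2 -72.6  79.5  83.2] edge lo/hi median [-71.7  78.9] slope lo,hi mm/slice (np.float64(-1.12), np.float64(2.45)) y [-159.9 -158.4  116.9  141.9]
```

```bash
cat >> h.py <<'E'
def plan(tgt,heading_deg,n=8,jaw=None):
    s=arm.read_state(); M=R.from_rotvec(s['tcp_rot']).as_matrix(); p=s['tool_pos']
    h=np.degrees(np.arctan2(M[1,1],M[0,1])); dh=(heading_deg-h+180)%360-180
    D=np.array(tgt)-p; print('pos',p.round(4),'heading',h.round(2),'-> shift mm',(D*1e3).round(1),'turn',(-dh).round(2))
    for i in range(n):
        hi=np.radians(h+dh*i/n); y=np.array([np.cos(hi),np.sin(hi)]); z=np.array([np.sin(hi),-np.cos(hi)])
        d=D[:2]/n*100; print('  tx %.2f ty %.2f tz %.2f turn %.1f'%(-D[2]/n*100,d@y,d@z,-dh/n))
E
python3 -c "
from h import *
plan([.5295,.3325,.18],-25.4,9)"
```

```text
pos [0.2065 0.536  0.2137] heading 68.93 -> shift mm [ 323.  -203.5  -33.7] turn 94.33
  tx 0.37 ty -0.82 tz 4.16 turn 10.5
  tx 0.37 ty -0.05 tz 4.24 turn 10.5
  tx 0.37 ty 0.72 tz 4.18 turn 10.5
  tx 0.37 ty 1.47 tz 3.98 turn 10.5
  tx 0.37 ty 2.17 tz 3.64 turn 10.5
  tx 0.37 ty 2.80 tz 3.19 turn 10.5
  tx 0.37 ty 3.33 tz 2.63 turn 10.5
  tx 0.37 ty 3.75 tz 1.98 turn 10.5
  tx 0.37 ty 4.05 tz 1.26 turn 10.5
```

>>> carry_out(
  targets=[
    {"tx":0.2,"ty":-0.8,"tz":4.2,"turn":10.5,"jaw":-1},
    {"tx":0.2,"ty":0,"tz":4.2,"turn":10.5,"jaw":-1},
    {"tx":0.2,"ty":0.7,"tz":4.2,"turn":10.5,"jaw":-1},
    {"tx":0.2,"ty":1.5,"tz":4.0,"turn":10.5,"jaw":-1},
    {"tx":0.2,"ty":2.2,"tz":3.6,"turn":10.5,"jaw":-1},
    {"tx":0.2,"ty":2.8,"tz":3.2,"turn":10.5,"jaw":-1},
    {"tx":0.2,"ty":3.3,"tz":2.6,"turn":10.5,"jaw":-1},
    {"tx":0.2,"ty":3.8,"tz":2.0,"turn":10.5,"jaw":-1},
  ],
)

```text
time: 1.1
tool_pos: [0.4953, 0.3455, 0.1928]
tcp_rot: [1.416, 1.055, -1.431]
contact_force: [-0.5, -0.9, -0.8]
width: 0.092
```

```bash
python3 -c "
from h import *
st(); plan([.5295,.3325,.18],-25.4,2)"
```

```text
t 1.1 pos [0.4953 0.3455 0.1928] F [-0.5  -0.89 -0.85] T [-0.111  0.079  0.049] w 0.092
axes x [-0.007 -0.005 -1.   ] y [ 0.957 -0.291 -0.005] z [-0.291 -0.957  0.006] q [ 4.100e-01  2.550e-01  1.529e+00 -1.000e-03  1.366e+00  7.060e-01]
pos [0.4953 0.3455 0.1928] heading -16.93 -> shift mm [ 34.2 -13.  -12.8] turn 8.47
  tx 0.64 ty 1.83 tz 0.13 turn 4.2
  tx 0.64 ty 1.83 tz -0.01 turn 4.2
```

>>> carry_out(
  targets=[
    {"tx":0.6,"ty":1.8,"tz":0.1,"turn":4.2,"jaw":-1},
    {"tx":0.6,"ty":1.5,"tz":0,"turn":4.0,"jaw":-1},
    {"tx":2.5,"ty":0,"tz":0,"turn":0,"jaw":-1},
    {"tx":2.5,"ty":0,"tz":0,"turn":0,"jaw":-1},
    {"tx":1.0,"ty":0,"tz":0,"turn":0,"jaw":-1},
    {"tx":0,"ty":0,"tz":0,"turn":0,"jaw":-1},
    {"tx":0,"ty":0,"tz":0,"turn":0,"jaw":-1},
    {"tx":0,"ty":0,"tz":0,"turn":0,"jaw":-1},
  ],
)

```text
time: 2.1
tool_pos: [0.5291, 0.33, 0.1179]
tcp_rot: [1.524, 0.961, -1.541]
contact_force: [0.6, -0.0, 1.3]
width: 0.092
```

```bash
python3 -c "
from h import *
st(); plan([.5295,.3325,.03],-25.4,2)
for n in('top','side'):
    im,d=arm.get_image(n); cv2.imwrite(f'pics/{n}1.png',im[:,:,::-1])
    np.save(f'pics/{n}1.npy',d)
    s=arm.read_state(); u,v=proj(n,s['tool_pos'])[0]; print(n,u,v)
    x0,y0=int(u)-60,int(v)-60; c=im[max(y0,0):y0+120,max(x0,0):x0+120,::-1]
    cv2.imwrite(f'pics/{n}1z.png',cv2.resize(c,None,fx=4,fy=4,interpolation=cv2.INTER_CUBIC))
"
```

```text
t 2.1 pos [0.5291 0.33   0.1179] F [ 0.62 -0.    1.27] T [-0.099  0.107  0.019] w 0.092
axes x [-0.008 -0.005 -1.   ] y [ 0.9   -0.435 -0.005] z [-0.435 -0.9    0.008] q [ 0.365  0.375  1.534 -0.002  1.243  0.816]
pos [0.5291 0.33   0.1179] heading -25.81 -> shift mm [  0.4   2.5 -87.9] turn -0.41
  tx 4.39 ty -0.04 tz -0.12 turn -0.2
  tx 4.39 ty -0.04 tz -0.12 turn -0.2
top 142.24405726069114 224.0786459066157
side 256.93151777723386 146.23674372040125
```

View pics/top1z.png

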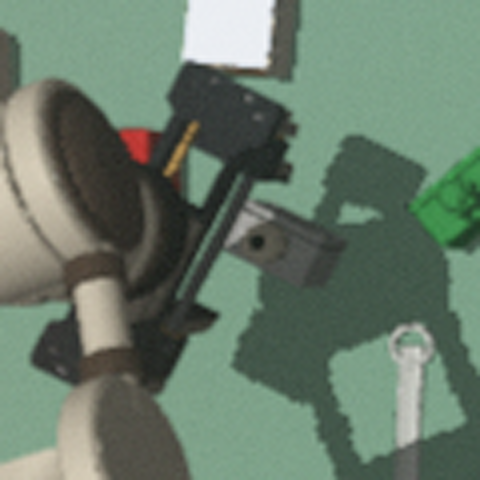

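View pics/side1z.png

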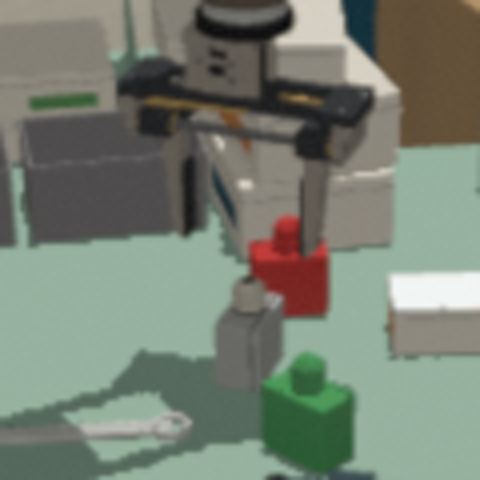

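The gripper hangs over the box: in the side crop the fingers are at x≈185 and 315, on either side of the gland at (250,290). Its wide body runs along the opening direction. I'll descend and grip the body.

>>> carry_out(
  targets=[
    {"tx":3.0,"ty":0,"tz":-0.2,"turn":-0.4,"jaw":-1},
    {"tx":3.0,"ty":0,"tz":0,"turn":0,"jaw":-1},
    {"tx":2.0,"ty":0,"tz":0,"turn":0,"jaw":-1},
    {"tx":0.4,"ty":0,"tz":0,"turn":0,"jaw":-1},
    {"tx":0,"ty":0,"tz":0,"turn":0,"jaw":-1},
    {"tx":0,"ty":0,"tz":0,"turn":0,"jaw":-0.4},
    {"tx":0,"ty":0,"tz":0,"turn":0,"jaw":-0.1},
    {"tx":0,"ty":0,"tz":0,"turn":0,"jaw":0},
  ],
  squeeze=15,
)

```text
time: 3.2
tool_pos: [0.5343, 0.3334, 0.0382]
tcp_rot: [1.529, 0.963, -1.525]
contact_force: [0.3, -0.1, 0.4]
width: 0.0642
```

```bash
python3 -c "
from h import *
st(); plan([.5295,.3325,.03],-25.4,2)
"
```

```text
t 3.2 pos [0.5343 0.3334 0.0382] F [ 0.34 -0.07  0.39] T [-0.084  0.087 -0.088] w 0.0642
axes x [ 0.003 -0.001 -1.   ] y [ 0.903 -0.429  0.003] z [-0.429 -0.903 -0.   ] q [ 0.368  0.479  1.567 -0.003  1.093  0.812]
pos [0.5343 0.3334 0.0382] heading -25.38 -> shift mm [-4.8 -0.9 -8.2] turn 0.02
  tx 0.41 ty -0.20 tz 0.14 turn 0.0
  tx 0.41 ty -0.20 tz 0.14 turn 0.0
```

>>> carry_out(
  targets=[
    {"tx":0.5,"ty":-0.35,"tz":0.25,"turn":0,"jaw":0},
    {"tx":0.2,"ty":0,"tz":0,"turn":0,"jaw":0.05},
    {"tx":0,"ty":0,"tz":0,"turn":0,"jaw":0.1},
    {"tx":0,"ty":0,"tz":0,"turn":0,"jaw":0.15},
    {"tx":0,"ty":0,"tz":0,"turn":0,"jaw":0.2},
    {"tx":0,"ty":0,"tz":0,"turn":0,"jaw":0.25},
    {"tx":0,"ty":0,"tz":0,"turn":0,"jaw":0.3},
    {"tx":0,"ty":0,"tz":0,"turn":0,"jaw":0.35},
  ],
  squeeze=15,
)

```text
time: 4.2
tool_pos: [0.5301, 0.3325, 0.031]
tcp_rot: [1.529, 0.963, -1.524]
contact_force: [0.7, -0.5, -0.6]
width: 0.0379
```

```bash
python3 -c "
from h import *
st(); plan([.5295,.3325,.03],-25.4,2)
"
```

```text
t 4.2 pos [0.5301 0.3325 0.031 ] F [ 0.71 -0.48 -0.56] T [-0.044  0.079  0.01 ] w 0.0379
axes x [ 0.004 -0.001 -1.   ] y [ 0.903 -0.429  0.004] z [-0.429 -0.903 -0.001] q [ 0.369  0.48   1.582 -0.003  1.076  0.813]
pos [0.5301 0.3325 0.031 ] heading -25.38 -> shift mm [-0.6  0.  -1. ] turn 0.02
  tx 0.05 ty -0.03 tz 0.01 turn 0.0
  tx 0.05 ty -0.03 tz 0.01 turn 0.0
```

>>> carry_out(
  targets=[
    {"tx":0,"ty":0,"tz":0,"turn":0,"jaw":0.5},
    {"tx":0,"ty":0,"tz":0,"turn":0,"jaw":0.6},
    {"tx":-1.0,"ty":0,"tz":0,"turn":0,"jaw":0.6},
    {"tx":-2.0,"ty":0,"tz":0,"turn":0,"jaw":0.6},
    {"tx":-3.0,"ty":0,"tz":0,"turn":0,"jaw":0.6},
    {"tx":-3.0,"ty":0,"tz":0,"turn":0,"jaw":0.6},
    {"tx":-3.0,"ty":0,"tz":0,"turn":0,"jaw":0.6},
    {"tx":-2.0,"ty":0,"tz":0,"turn":0,"jaw":0.6},
  ],
  squeeze=25,
)

```text
time: 5.2
tool_pos: [0.5274, 0.3322, 0.1779]
tcp_rot: [1.526, 0.964, -1.528]
contact_force: [-0.1, -1.1, -3.6]
width: 0.0374
```

```bash
python3 -c "
from h import *
st()
a=np.radians(76.55); ey=np.array([np.cos(a),np.sin(a)]); ex=np.array([ey[1],-ey[0]])
o=np.array([.5414,-.0665])+.001*ex; print('vise o',o)
for n in('top','side'):
    d=np.load(f'pics/{n}0.npy'); P=cloud(n,d); z=np.load(f'pics/{n}z.npy'); im=cv2.imread(f'pics/{n}0.png'); hsv=cv2.cvtColor(im,cv2.COLOR_BGR2HSV)
    w=P[...,:2]-o; x=w@ex*1e3; y=w@ey*1e3
    br=(hsv[...,0]<15)&(hsv[...,1]>110)&(np.abs(x)<50)&(y>60)&(y<130)
    print(n,'brown',br.sum(),'y pct',np.percentile(y[br],[0,5,25,50,75,95]).round(1),'z',np.percentile(z[br],[2,50,98]).round(3),'x',np.percentile(x[br],[1,99]).round(1))
    t=(np.abs(x)<43)&(z>.045)&(z<.066)&(y>-100)&(y<30); print('block/jaw y',np.percentile(y[t],[0,1,50,99,100]).round(1))
    t=(np.abs(x)<20)&(z>.074)&(z<.086)&(y>-140)&(y<-30); print('tab y',np.percentile(y[t],[0,5,50,95,100]).round(1),t.sum())
    t=(np.abs(x)<60)&(z>.1)&(z<.19)&(y>-100)&(y<30); print('lever xyz',x[t].min(),y[t].min(),y[t].max(),z[t].max())
plan(list(o+ey*.08)+[.165],-13.45,8)
"
```

```text
t 5.2 pos [0.5274 0.3322 0.1779] F [-0.11 -1.1  -3.61] T [-0.011  0.086 -0.001] w 0.0374
axes x [-0.    -0.002 -1.   ] y [ 0.904 -0.429  0.001] z [-0.429 -0.904  0.002] q [ 0.37   0.31   1.492 -0.002  1.341  0.813]
vise o [ 0.54237257 -0.0667326 ]
top brown 186 y pct [102.5 102.9 105.8 109.7 114.  117.4] z [0.043 0.054 0.058] x [-39.2  41.9]
block/jaw y [-99.1 -98.2 -26.1  -1.1  -0.9]
tab y [-108.1 -106.8  -98.4  -34.5  -30.6] 114
lever xyz -38.33258955691537 -44.80987906761577 -25.167121536208338 0.17664319544721638
side brown 291 y pct [ 92.9  97.5 100.9 102.7 105.8 115.3] z [0.026 0.047 0.056] x [-29.3  43.6]
block/jaw y [-97.3 -68.5 -52.   -3.4  -1.8]
tab y [-113.6 -111.   -55.   -37.   -30.7] 159
lever xyz -36.535818087131105 -51.11868408276724 -29.27348273662472 0.17541745495711808
pos [0.5274 0.3322 0.1779] heading -25.38 -> shift mm [  33.6 -321.1  -12.9] turn -11.93
  tx 0.16 ty 2.10 tz 3.45 turn -1.5
  tx 0.16 ty 2.01 tz 3.50 turn -1.5
  tx 0.16 ty 1.92 tz 3.55 turn -1.5
  tx 0.16 ty 1.82 tz 3.60 turn -1.5
  tx 0.16 ty 1.73 tz 3.65 turn -1.5
  tx 0.16 ty 1.63 tz 3.69 turn -1.5
  tx 0.16 ty 1.54 tz 3.73 turn -1.5
  tx 0.16 ty 1.44 tz 3.77 turn -1.5
```

>>> carry_out(
  targets=[
    {"tx":0,"ty":2.1,"tz":3.5,"turn":-1.5,"jaw":0.6},
    {"tx":0,"ty":2.0,"tz":3.6,"turn":-1.5,"jaw":0.6},
    {"tx":0,"ty":1.9,"tz":3.7,"turn":-1.5,"jaw":0.6},
    {"tx":0,"ty":1.8,"tz":3.8,"turn":-1.5,"jaw":0.6},
    {"tx":0,"ty":1.7,"tz":3.8,"turn":-1.5,"jaw":0.6},
    {"tx":0,"ty":1.6,"tz":3.9,"turn":-1.5,"jaw":0.6},
    {"tx":0,"ty":1.5,"tz":3.9,"turn":-1.5,"jaw":0.6},
    {"tx":0,"ty":1.4,"tz":4.0,"turn":-1.4,"jaw":0.6},
  ],
)

```text
time: 6.2
tool_pos: [0.5596, -0.0059, 0.1934]
tcp_rot: [1.381, 1.086, -1.356]
contact_force: [0.5, 0.0, -2.4]
width: 0.0378
```

```bash
cat >> h.py <<'E'
A=np.radians(76.55); EY=np.array([np.cos(A),np.sin(A)]); EX=np.array([EY[1],-EY[0]]); O=np.array([0.5424,-0.0667])
def W(x,y,z): return list(O+EX*x/1e3+EY*y/1e3)+[z/1e3]
def vp():
    p=arm.read_state()['tool_pos']; w=(p[:2]-O)*1e3; print('vise-frame TCP mm',round(w@EX,2),round(w@EY,2),round(p[2]*1e3,2))
E
python3 -c "
from h import *
st();vp();plan(W(0,62,62),-13.45,4)"
```

```text
t 6.2 pos [ 0.5596 -0.0059  0.1934] F [ 0.5   0.03 -2.43] T [-0.061  0.062 -0.001] w 0.0378
axes x [ 0.017  0.001 -1.   ] y [ 0.975 -0.22   0.017] z [-0.22  -0.976 -0.005] q [-0.229  0.121  1.681  0.005  1.323 -0.009]
vise-frame TCP mm 2.57 63.16 193.38
pos [ 0.5596 -0.0059  0.1934] heading -12.7 -> shift mm [  -2.8   -0.5 -131.4] turn 0.75
  tx 3.28 ty -0.06 tz 0.03 turn 0.2
  tx 3.28 ty -0.06 tz 0.03 turn 0.2
  tx 3.28 ty -0.06 tz 0.03 turn 0.2
  tx 3.28 ty -0.06 tz 0.03 turn 0.2
```

>>> carry_out(
  targets=[
    {"tx":2.5,"ty":-0.25,"tz":0,"turn":0.7,"jaw":0.6},
    {"tx":2.5,"ty":0,"tz":0,"turn":0,"jaw":0.6},
    {"tx":2.5,"ty":0,"tz":0,"turn":0,"jaw":0.6},
    {"tx":2.0,"ty":0,"tz":0,"turn":0,"jaw":0.6},
    {"tx":0.5,"ty":0,"tz":0,"turn":0,"jaw":0.6},
    {"tx":0,"ty":0,"tz":0,"turn":0,"jaw":0.6},
    {"tx":0,"ty":0,"tz":0,"turn":0,"jaw":0.6},
    {"tx":0,"ty":0,"tz":0,"turn":0,"jaw":0.6},
  ],
)

```text
time: 7.2
tool_pos: [0.5633, -0.0099, 0.1023]
tcp_rot: [1.399, 1.064, -1.359]
contact_force: [-0.4, 0.7, -2.6]
width: 0.0378
```

```bash
cat >> h.py <<'E'
def snap(tag,c=None,hw=70,k=4):
    for n in('top','side'):
        im,d=arm.get_image(n); cv2.imwrite(f'pics/{n}{tag}.png',im[:,:,::-1]); np.save(f'pics/{n}{tag}.npy',d)
        u,v=proj(n,c if c is not None else arm.read_state()['tool_pos'])[0]; x0,y0=max(int(u)-hw,0),max(int(v)-hw,0)
        cv2.imwrite(f'pics/{n}{tag}z.png',cv2.resize(im[y0:y0+2*hw,x0:x0+2*hw,::-1],None,fx=k,fy=k,interpolation=cv2.INTER_CUBIC)); print(n,'crop0',x0,y0)
E
python3 -c "
from h import *
st();vp();plan(W(0,62,56),-13.45,1); snap('2')"
```

```text
t 7.2 pos [ 0.5633 -0.0099  0.1023] F [-0.43  0.72 -2.59] T [-0.056  0.067  0.012] w 0.0378
axes x [ 0.031 -0.003 -1.   ] y [ 0.971 -0.237  0.031] z [-0.237 -0.971 -0.005] q [-0.235  0.217  1.763  0.005  1.131  0.003]
vise-frame TCP mm 7.14 60.08 102.33
pos [ 0.5633 -0.0099  0.1023] heading -13.73 -> shift mm [ -6.5   3.5 -46.3] turn -0.28
  tx 4.63 ty -0.72 tz -0.19 turn -0.3
top crop0 206 142
side crop0 212 139
```

View pics/top2z.png

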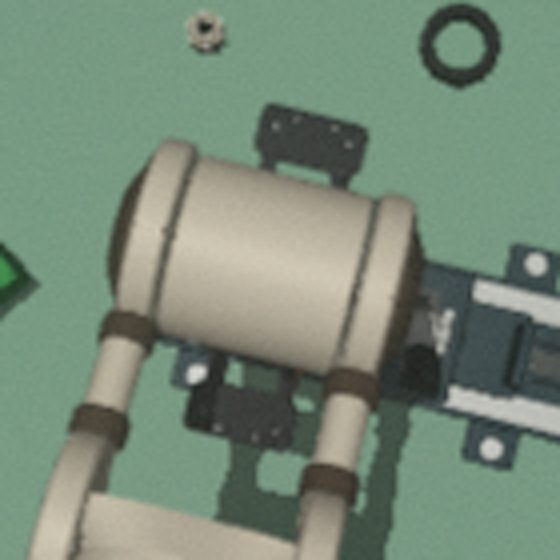

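View pics/side2z.png

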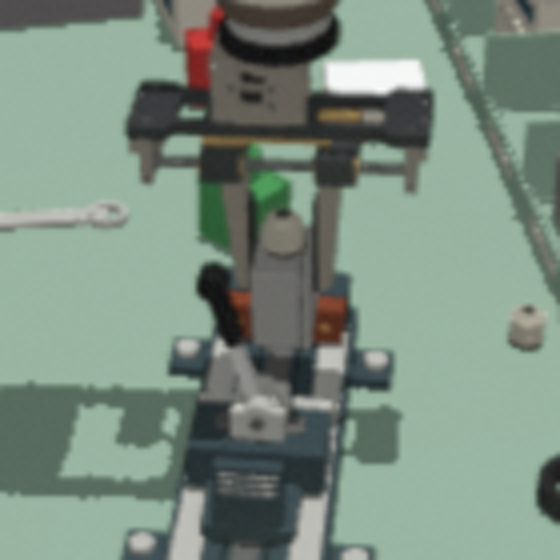

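The top view shows the arm hiding the box. In the side view the box hangs between the jaws, with its gland at (283,225), and the lever at (215,290) is clear of it. I'll correct the 7 mm drift and lower slowly.

>>> carry_out(
  targets=[
    {"tx":0,"ty":-0.4,"tz":-0.1,"turn":-0.3,"jaw":0.6},
    {"tx":0,"ty":-0.4,"tz":-0.1,"turn":0,"jaw":0.6},
    {"tx":0.6,"ty":0,"tz":0,"turn":0,"jaw":0.6},
    {"tx":0.6,"ty":0,"tz":0,"turn":0,"jaw":0.6},
    {"tx":0.6,"ty":0,"tz":0,"turn":0,"jaw":0.6},
    {"tx":0.6,"ty":0,"tz":0,"turn":0,"jaw":0.6},
    {"tx":0.6,"ty":0,"tz":0,"turn":0,"jaw":0.6},
    {"tx":0,"ty":0,"tz":0,"turn":0,"jaw":0.6},
  ],
)

```text
time: 8.3
tool_pos: [0.5557, -0.0058, 0.069]
tcp_rot: [1.394, 1.068, -1.356]
contact_force: [-0.8, -0.7, -3.3]
width: 0.038
```

```bash
python3 -c "
from h import *
st();vp();plan(W(0,62,56),-13.45,1)"
```

```text
t 8.3 pos [ 0.5557 -0.0058  0.069 ] F [-0.8  -0.72 -3.28] T [-0.043  0.08   0.024] w 0.038
axes x [ 0.029 -0.002 -1.   ] y [ 0.972 -0.232  0.029] z [-0.232 -0.973 -0.005] q [-2.310e-01  2.460e-01  1.802e+00  5.000e-03  1.064e+00  1.000e-03]
vise-frame TCP mm -1.2 62.32 68.98
pos [ 0.5557 -0.0058  0.069 ] heading -13.41 -> shift mm [  1.1  -0.6 -13. ] turn 0.04
  tx 1.30 ty 0.12 tz 0.03 turn 0.0
```

>>> carry_out(
  targets=[
    {"tx":0.5,"ty":0.05,"tz":0,"turn":0,"jaw":0.6},
    {"tx":0.4,"ty":0,"tz":0,"turn":0,"jaw":0.6},
    {"tx":0.2,"ty":0,"tz":0,"turn":0,"jaw":0.6},
    {"tx":0.1,"ty":0,"tz":0,"turn":0,"jaw":0.6},
    {"tx":0.1,"ty":0,"tz":0,"turn":0,"jaw":0.6},
    {"tx":0.1,"ty":0,"tz":0,"turn":0,"jaw":0.6},
    {"tx":0,"ty":0,"tz":0,"turn":0,"jaw":0.6},
    {"tx":0,"ty":0,"tz":0,"turn":0,"jaw":0.6},
  ],
)

```text
time: 9.3
tool_pos: [0.5577, -0.0061, 0.0555]
tcp_rot: [1.395, 1.067, -1.355]
contact_force: [0.2, -0.2, -2.8]
width: 0.0376
```

```bash
python3 -c "
from h import *
st();vp();plan(W(0,62,56),-13.45,1)"
```

```text
t 9.3 pos [ 0.5577 -0.0061  0.0555] F [ 0.21 -0.2  -2.78] T [-0.079  0.248  0.015] w 0.0376
axes x [ 0.031 -0.003 -1.   ] y [ 0.972 -0.232  0.031] z [-0.232 -0.973 -0.005] q [-2.300e-01  2.700e-01  1.805e+00  5.000e-03  1.036e+00  1.000e-03]
vise-frame TCP mm 0.77 62.47 55.52
pos [ 0.5577 -0.0061  0.0555] heading -13.41 -> shift mm [-0.9 -0.3  0.5] turn 0.04
  tx -0.05 ty -0.08 tz 0.05 turn 0.0
```

>>> carry_out(
  targets=[
    {"tx":-0.1,"ty":-0.1,"tz":-0.3,"turn":0,"jaw":0.6},
    {"tx":0,"ty":0,"tz":-0.2,"turn":0,"jaw":0.6},
    {"tx":0,"ty":0,"tz":-0.1,"turn":0,"jaw":0.6},
    {"tx":0,"ty":0,"tz":-0.1,"turn":0,"jaw":0.6},
    {"tx":0,"ty":0,"tz":-0.05,"turn":0,"jaw":0.6},
    {"tx":0,"ty":0,"tz":-0.05,"turn":0,"jaw":0.6},
    {"tx":0,"ty":0,"tz":-0.05,"turn":0,"jaw":0.6},
    {"tx":0,"ty":0,"tz":-0.05,"turn":0,"jaw":0.6},
  ],
)

```text
time: 10.3
tool_pos: [0.5582, 0.0016, 0.0562]
tcp_rot: [1.391, 1.065, -1.357]
contact_force: [-1.9, -4.1, -1.2]
width: 0.0374
```

```bash
python3 -c "
from h import *
s,M=st();vp();plan(W(0,62,56),-13.45,1);print(s['contact_force'][:2]@EY)"
```

```text
t 10.3 pos [0.5582 0.0016 0.0562] F [-1.86 -4.06 -1.24] T [-0.946  0.41  -0.001] w 0.0374
axes x [ 0.029 -0.006 -1.   ] y [ 0.972 -0.231  0.03 ] z [-0.231 -0.973 -0.001] q [-0.214  0.271  1.801  0.     1.039  0.019]
vise-frame TCP mm -0.56 70.07 56.22
pos [0.5582 0.0016 0.0562] heading -13.37 -> shift mm [-1.3 -8.  -0.2] turn 0.08
  tx 0.02 ty 0.05 tz 0.81 turn 0.1
-4.384031273585358
```

The force reached 4.4 N at y=70.1 mm, so the box is touching the pad, whose face is at about 102 mm as seen. Next I'll check the sideways centring against the vise in the same camera view.

```bash
python3 -c "
from h import *
snap('3',c=W(0,60,60),hw=60,k=5)
d=np.load('pics/side3.npy'); P=cloud('side',d); c=[.0004,.0009,.0007]; z=P[...,2]-(P[...,:2]@np.array(c[:2])+c[2])
w=P[...,:2]-O; x=w@EX*1e3; y=w@EY*1e3
for lo,hi in((.03,.045),(.045,.06),(.06,.075)):
    t=(np.abs(x)<34)&(y>30)&(y<60)&(z>lo)&(z<hi); print('box',lo,t.sum(),np.percentile(x[t],[0,5,50,95,100]).round(1))
t=(y>30)&(y<50)&(np.abs(x)<26)&(z>.09);print('gland',np.percentile(x[t],[0,50,100]) if t.any() else 0)
t=(np.abs(x)<26)&(z>.088)&(z<.105)&(y>45)&(y<80);print('gland',np.percentile(x[t],[0,50,100]) if t.any() else 0)
t=(y>-60)&(y<0)&(z>.053)&(z<.065); print('block',np.percentile(x[t],[0,1,99,100]).round(1))
t=(y>-150)&(y<-100)&(z>.018)&(z<.03)&(np.abs(x)<65); print('bed',np.percentile(x[t],[0,1,99,100]).round(1))
"
```

```text
top crop0 215 155
side crop0 219 162
box 0.03 30 [-7.5 -3.2 15.  21.1 21.6]
box 0.045 63 [-12.7 -10.2   6.   20.2  20.8]
box 0.06 72 [-20.5 -13.9   5.8  23.4  27.6]
gland [-25.98648104  -0.70176701  25.69765794]
gland [-25.78706      1.26812726  24.46796545]
block [-477.6 -473.2  419.3  423.5]
bed [-47.3 -45.9  52.1  52.8]
```

View pics/side3z.png

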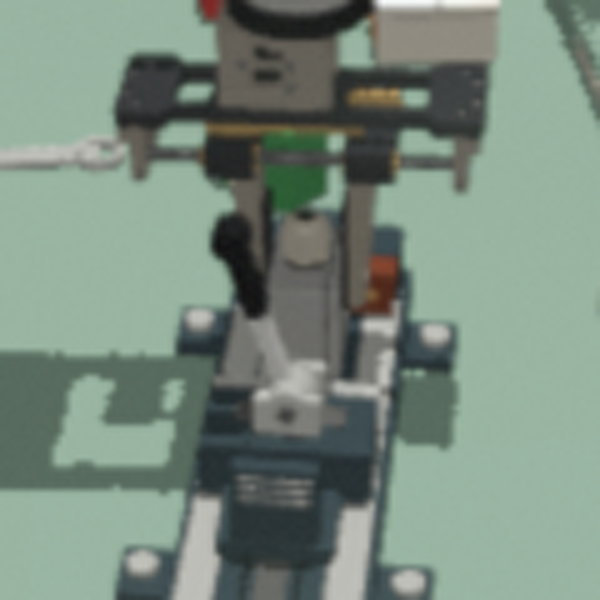

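In the side camera the box's +x edge is at 21 mm, so its centre is at about +2.2 mm. The bed centre in the same view is at about +2.9 mm, so the box is about 0.7 mm off centre. I'll set it down and release gently.

>>> carry_out(
  targets=[
    {"tx":0.05,"ty":0.05,"tz":0.03,"turn":0,"jaw":0.5},
    {"tx":0.05,"ty":0,"tz":0,"turn":0,"jaw":0.5},
    {"tx":0,"ty":0,"tz":0,"turn":0,"jaw":0.5},
    {"tx":0,"ty":0,"tz":0,"turn":0,"jaw":0.18},
    {"tx":0,"ty":0,"tz":0,"turn":0,"jaw":0.15},
    {"tx":0,"ty":0,"tz":0,"turn":0,"jaw":0.1},
    {"tx":0,"ty":0,"tz":0,"turn":0,"jaw":0.05},
    {"tx":0,"ty":0,"tz":0,"turn":0,"jaw":0},
  ],
  squeeze=10,
)

```text
time: 11.4
tool_pos: [0.5608, 0.0027, 0.0568]
tcp_rot: [1.396, 1.064, -1.352]
contact_force: [-0.4, 1.2, -0.4]
width: 0.0458
```

```bash
python3 -c "
from h import *
s,M=st();vp();print(s['contact_force'][:2]@EY)"
```

```text
t 11.4 pos [0.5608 0.0027 0.0568] F [-0.43  1.17 -0.41] T [-0.082  0.075 -0.018] w 0.0458
axes x [ 0.035 -0.004 -0.999] y [ 0.972 -0.232  0.034] z [-0.232 -0.973 -0.005] q [-0.213  0.273  1.798  0.004  1.036  0.019]
vise-frame TCP mm 1.79 71.79 56.8
1.0331159508898629
```

>>> carry_out(
  targets=[
    {"tx":0,"ty":-0.2,"tz":0,"turn":0,"jaw":-0.2},
    {"tx":0,"ty":0,"tz":0,"turn":0,"jaw":-0.4},
    {"tx":-1.0,"ty":0,"tz":0,"turn":0,"jaw":-0.6},
    {"tx":-2.0,"ty":0,"tz":0,"turn":0,"jaw":-0.6},
    {"tx":-3.0,"ty":0,"tz":0,"turn":0,"jaw":-0.6},
    {"tx":-4.0,"ty":0,"tz":0,"turn":0,"jaw":-0.6},
    {"tx":-4.0,"ty":0,"tz":0,"turn":0,"jaw":-0.6},
    {"tx":-3.0,"ty":0,"tz":0,"turn":0,"jaw":-0.6},
  ],
)

```text
time: 12.4
tool_pos: [0.5511, 0.0042, 0.2324]
tcp_rot: [1.395, 1.067, -1.355]
contact_force: [-0.6, 1.0, 0.0]
width: 0.0738
```

```bash
python3 -c "
from h import *
s,M=st();vp();plan(W(0,-135,220),-13.45,5)
snap('4',c=W(0,50,60),hw=60,k=5)
"
```

```text
t 12.4 pos [0.5511 0.0042 0.2324] F [-0.61  0.98  0.04] T [-0.044  0.084 -0.019] w 0.0738
axes x [ 0.031 -0.002 -1.   ] y [ 0.972 -0.232  0.031] z [-0.232 -0.973 -0.005] q [-0.214  0.058  1.67   0.004  1.382  0.019]
vise-frame TCP mm -8.06 70.98 232.39
pos [0.5511 0.0042 0.2324] heading -13.41 -> shift mm [ -40.1 -202.2  -12.4] turn 0.04
  tx 0.25 ty 0.16 tz 4.12 turn 0.0
  tx 0.25 ty 0.16 tz 4.12 turn 0.0
  tx 0.25 ty 0.16 tz 4.12 turn 0.0
  tx 0.25 ty 0.16 tz 4.12 turn 0.0
  tx 0.25 ty 0.16 tz 4.12 turn 0.0
top crop0 219 156
side crop0 219 164
```

View pics/side4z.png

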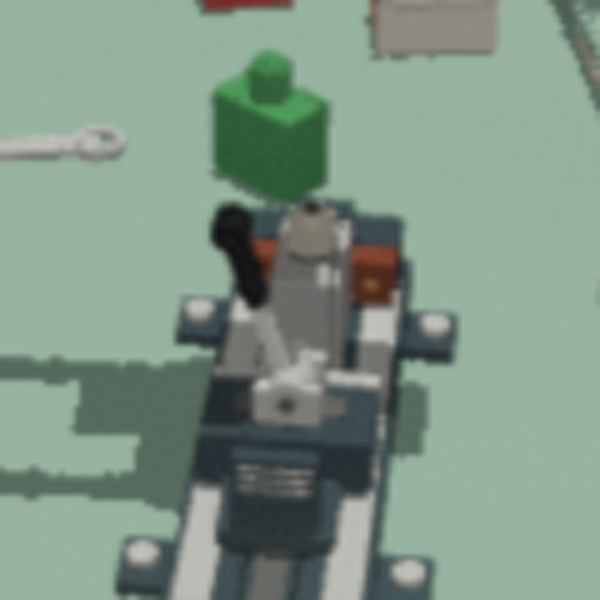

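The box stands upright at (312,290) with its end against the brown pad at (375,275). The lever at (240,250) is untouched. I'll go behind the tab at safe height with the fingers shut.

>>> carry_out(
  targets=[
    {"tx":0,"ty":0.2,"tz":4.1,"turn":0,"jaw":0},
    {"tx":0,"ty":0.2,"tz":4.1,"turn":0,"jaw":1},
    {"tx":0,"ty":0.2,"tz":4.1,"turn":0,"jaw":1},
    {"tx":0,"ty":0.2,"tz":4.1,"turn":0,"jaw":1},
    {"tx":0,"ty":0.2,"tz":4.1,"turn":0,"jaw":1},
    {"tx":2.0,"ty":0,"tz":1.0,"turn":0,"jaw":1},
    {"tx":2.0,"ty":0,"tz":0,"turn":0,"jaw":1},
    {"tx":2.0,"ty":0,"tz":0,"turn":0,"jaw":1},
  ],
)

```text
time: 13.5
tool_pos: [0.5114, -0.2135, 0.1669]
tcp_rot: [1.397, 1.067, -1.352]
contact_force: [-0.2, 0.0, -0.3]
width: 0.0006
```

```bash
python3 -c "
from h import *
s,M=st();vp();plan(W(0,-135,55),-13.45,5)
snap('5',c=W(0,20,60),hw=60,k=5)
for n,c in(('top',[-.0003,.0003,.0009]),('side',[.0004,.0009,.0007])):
    d=np.load(f'pics/{n}5.npy'); P=cloud(n,d); z=P[...,2]-(P[...,:2]@np.array(c[:2])+c[2])
    w=P[...,:2]-O; x=w@EX*1e3; y=w@EY*1e3
    t=(np.abs(x)<35)&(y>20)&(y<115)&(z>.075)&(z<.089); r=cv2.minAreaRect(np.c_[x[t],y[t]].astype(np.float32)); print(n,'boxtop',t.sum(),r)
    t=(np.abs(x)<20)&(z>.074)&(z<.086)&(y>-140)&(y<-60); print('tab y',np.percentile(y[t],[0,5,50,95,100]).round(1),t.sum()) if t.any() else 0
    t=(np.abs(x)<43)&(z>.05)&(z<.066)&(y>-30)&(y<25); print('jaw y',np.percentile(y[t],[0,1,50,99,100]).round(1))
"
```

```text
t 13.5 pos [ 0.5114 -0.2135  0.1669] F [-0.24  0.03 -0.32] T [-0.097  0.107  0.034] w 0.0006
axes x [ 0.033 -0.001 -0.999] y [ 0.972 -0.232  0.033] z [-0.232 -0.973 -0.007] q [-0.625  0.12   1.737  0.02   1.257 -0.397]
vise-frame TCP mm 3.98 -150.0 166.87
pos [ 0.5114 -0.2135  0.1669] heading -13.41 -> shift mm [  -0.4   15.5 -111.9] turn 0.04
  tx 2.24 ty -0.08 tz -0.30 turn 0.0
  tx 2.24 ty -0.08 tz -0.30 turn 0.0
  tx 2.24 ty -0.08 tz -0.30 turn 0.0
  tx 2.24 ty -0.08 tz -0.30 turn 0.0
  tx 2.24 ty -0.08 tz -0.30 turn 0.0
top crop0 230 159
side crop0 218 170
top boxtop 275 ((0.2624225616455078, 70.84896850585938), (63.26874542236328, 38.50641632080078), 89.90196990966797)
tab y [-108.3 -107.6 -103.   -98.3  -97.9] 62
jaw y [-29.9 -29.4 -13.2  -1.   -0.8]
side boxtop 93 ((11.346293449401855, 65.75393676757812), (67.26731872558594, 20.519641876220703), 89.92742919921875)
tab y [-113.3 -111.4 -108.2 -100.8  -98.9] 69
jaw y [-29.9 -29.7 -21.2  -0.6  -0.2]
```

View pics/top5z.png

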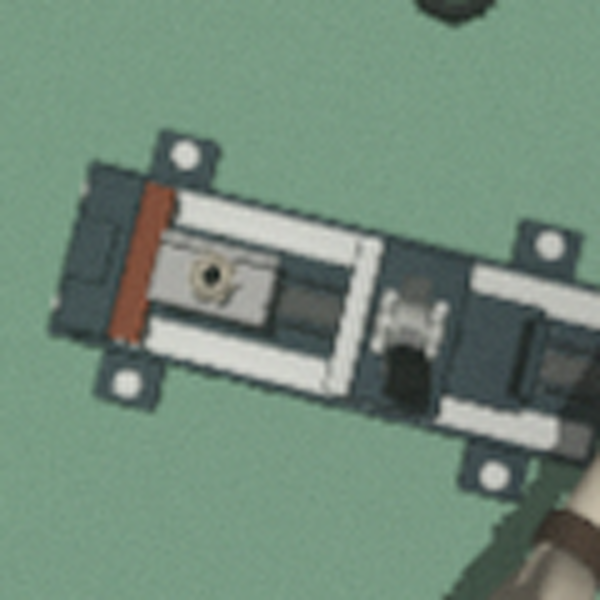

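View pics/side5z.png

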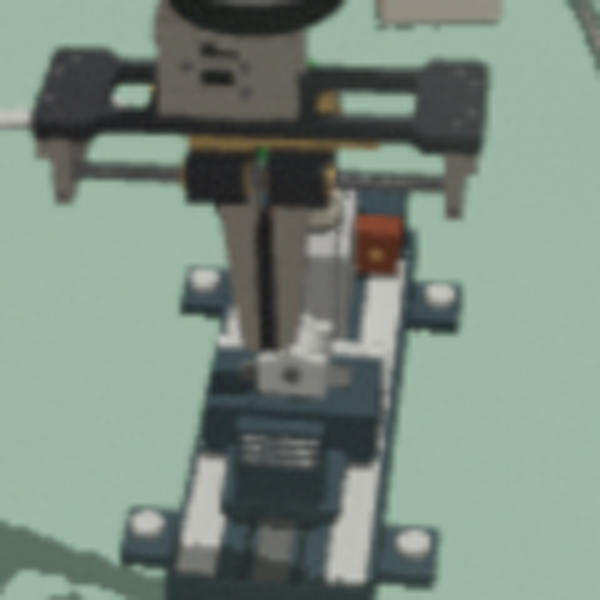

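Both jaws and the box are visible in the top crop. The box is square (89.9°), 0.3 mm off centre and against the pad at (145,265). The jaw face is about 39 mm short of it. I'll lower behind the tab now.

>>> carry_out(
  targets=[
    {"tx":2.0,"ty":-0.1,"tz":-0.5,"turn":0,"jaw":1},
    {"tx":2.0,"ty":-0.1,"tz":-0.5,"turn":0,"jaw":1},
    {"tx":2.0,"ty":-0.2,"tz":0,"turn":0,"jaw":1},
    {"tx":2.0,"ty":-0.2,"tz":0,"turn":0,"jaw":1},
    {"tx":1.5,"ty":-0.2,"tz":0,"turn":0,"jaw":1},
    {"tx":0.6,"ty":-0.1,"tz":0,"turn":0,"jaw":1},
    {"tx":0,"ty":0,"tz":0,"turn":0,"jaw":1},
    {"tx":0,"ty":0,"tz":0,"turn":0,"jaw":1},
  ],
)

```text
time: 14.6
tool_pos: [0.5082, -0.2004, 0.0642]
tcp_rot: [1.396, 1.068, -1.351]
contact_force: [-0.9, 0.1, -0.5]
width: 0.0004
```

```bash
python3 -c "
from h import *
s,M=st();vp();plan(W(0,-120,60),-13.45,1);print(s['contact_force'][:2]@EY)
"
```

```text
t 14.6 pos [ 0.5082 -0.2004  0.0642] F [-0.9   0.14 -0.49] T [-0.136  0.121 -0.009] w 0.0004
axes x [ 0.033 -0.    -0.999] y [ 0.973 -0.23   0.032] z [-0.23  -0.973 -0.007] q [-0.608  0.23   1.833  0.021  1.051 -0.386]
vise-frame TCP mm -2.17 -138.04 64.19
pos [ 0.5082 -0.2004  0.0642] heading -13.33 -> shift mm [ 6.3 17.  -4.2] turn 0.12
  tx 0.42 ty 0.22 tz -1.80 turn 0.1
-0.07454668349195279
```

>>> carry_out(
  targets=[
    {"tx":0,"ty":0.2,"tz":-0.8,"turn":0,"jaw":1},
    {"tx":0,"ty":0,"tz":-0.8,"turn":0,"jaw":1},
    {"tx":0,"ty":0,"tz":-0.4,"turn":0,"jaw":1},
    {"tx":0,"ty":0,"tz":-0.3,"turn":0,"jaw":1},
    {"tx":0,"ty":0,"tz":-0.3,"turn":0,"jaw":1},
    {"tx":0,"ty":0,"tz":-0.3,"turn":0,"jaw":1},
    {"tx":0,"ty":0,"tz":-0.3,"turn":0,"jaw":1},
    {"tx":0,"ty":0,"tz":-0.3,"turn":0,"jaw":1},
  ],
)

```text
time: 15.6
tool_pos: [0.5184, -0.1713, 0.0659]
tcp_rot: [1.383, 1.058, -1.355]
contact_force: [-0.9, -5.0, -2.6]
width: 0.0005
```

```bash
python3 -c "
from h import *
s,M=st();vp();plan(W(0,-90,62),-13.45,1);print(s['contact_force'][:2]@EY)
"
```

```text
t 15.6 pos [ 0.5184 -0.1713  0.0659] F [-0.92 -5.05 -2.58] T [-0.965  0.383 -0.051] w 0.0005
axes x [ 0.032 -0.015 -0.999] y [ 0.973 -0.227  0.035] z [-0.227 -0.974  0.008] q [-0.543  0.223  1.837  0.004  1.045 -0.315]
vise-frame TCP mm 0.95 -107.28 65.86
pos [ 0.5184 -0.1713  0.0659] heading -13.13 -> shift mm [ 3.1 17.  -3.9] turn 0.32
  tx 0.39 ty -0.09 tz -1.73 turn 0.3
-5.1223695323303176
```

>>> carry_out(
  targets=[
    {"tx":0.1,"ty":0,"tz":-0.3,"turn":0.3,"jaw":1},
    {"tx":0.1,"ty":0,"tz":-0.3,"turn":0,"jaw":1},
    {"tx":0.1,"ty":0,"tz":-0.3,"turn":0,"jaw":1},
    {"tx":0,"ty":0,"tz":-0.3,"turn":0,"jaw":1},
    {"tx":0,"ty":0,"tz":-0.2,"turn":0,"jaw":1},
    {"tx":0,"ty":0,"tz":-0.2,"turn":0,"jaw":1},
    {"tx":0,"ty":0,"tz":-0.2,"turn":0,"jaw":1},
    {"tx":0,"ty":0,"tz":-0.2,"turn":0,"jaw":1},
  ],
)

```text
time: 16.6
tool_pos: [0.5222, -0.1587, 0.065]
tcp_rot: [1.37, 1.045, -1.365]
contact_force: [-0.7, -5.1, -0.9]
width: 0.0003
```

```bash
python3 -c "
from h import *
s,M=st();vp();print(s['contact_force'][:2]@EY)
im,d=arm.get_image('top')
c=[-.0003,.0003,.0009]; P=cloud('top',d); z=P[...,2]-(P[...,:2]@np.array(c[:2])+c[2])
w=P[...,:2]-O; x=w@EX*1e3; y=w@EY*1e3
t=(np.abs(x)<35)&(y>30)&(y<115)&(z>.075)&(z<.089); print('boxtop',t.sum(),cv2.minAreaRect(np.c_[x[t],y[t]].astype(np.float32)))
t=(np.abs(x)<43)&(z>.046)&(z<.066)&(y>-30)&(y<36); print('jaw y',np.percentile(y[t],[0,1,50,99,100]).round(1))
"
```

```text
t 16.6 pos [ 0.5222 -0.1587  0.065 ] F [-0.73 -5.07 -0.91] T [-0.913  0.38  -0.03 ] w 0.0003
axes x [ 0.029 -0.032 -0.999] y [ 0.973 -0.229  0.036] z [-0.23  -0.973  0.025] q [-0.508  0.223  1.84  -0.016  1.037 -0.269]
vise-frame TCP mm 1.79 -94.18 64.98
-5.101943706568223
boxtop 275 ((0.22439002990722656, 70.87161254882812), (38.441314697265625, 63.36434555053711), 0.24699430167675018)
jaw y [-29.9 -29.6   6.4  25.1  25.2]
```

>>> carry_out(
  targets=[
    {"tx":0,"ty":0,"tz":-0.2,"turn":0,"jaw":1},
    {"tx":0,"ty":0,"tz":-0.2,"turn":0,"jaw":1},
    {"tx":0,"ty":0,"tz":-0.2,"turn":0,"jaw":1},
    {"tx":0,"ty":0,"tz":-0.2,"turn":0,"jaw":1},
    {"tx":0,"ty":0,"tz":-0.2,"turn":0,"jaw":1},
    {"tx":0,"ty":0,"tz":-0.1,"turn":0,"jaw":1},
    {"tx":0,"ty":0,"tz":-0.1,"turn":0,"jaw":1},
    {"tx":0,"ty":0,"tz":-0.1,"turn":0,"jaw":1},
  ],
)

```text
time: 17.65
tool_pos: [0.5243, -0.1503, 0.0651]
tcp_rot: [1.36, 1.039, -1.369]
contact_force: [-1.8, -4.9, -0.4]
width: 0.0005
```

```bash
cat > c.py <<'E'
from h import *
s,M=st();vp();print('Fy',s['contact_force'][:2]@EY)
im,d=arm.get_image('top')
c=[-.0003,.0003,.0009]; P=cloud('top',d); z=P[...,2]-(P[...,:2]@np.array(c[:2])+c[2])
w=P[...,:2]-O; x=w@EX*1e3; y=w@EY*1e3
t=(np.abs(x)<35)&(y>36)&(y<115)&(z>.075)&(z<.089); print('boxtop',t.sum(),cv2.minAreaRect(np.c_[x[t],y[t]].astype(np.float32)))
t=(np.abs(x)<43)&(np.abs(x)>24)&(z>.046)&(z<.066)&(y>-30)&(y<60); print('jaw y',np.percentile(y[t],[0,1,50,99,100]).round(1))
E
python3 c.py
```

```text
t 17.65 pos [ 0.5243 -0.1503  0.0651] F [-1.78 -4.87 -0.42] T [-0.911  0.393  0.   ] w 0.0005
axes x [ 0.027 -0.043 -0.999] y [ 0.973 -0.226  0.036] z [-0.228 -0.973  0.035] q [-0.486  0.222  1.841 -0.029  1.035 -0.242]
vise-frame TCP mm 1.83 -85.51 65.11
Fy -5.152083145740911
boxtop 277 ((0.20598602294921875, 70.94413757324219), (38.44758987426758, 63.39997482299805), 0.0006835435051470995)
jaw y [-26.9 -24.6  10.8  33.9  34.3]
```

>>> carry_out(
  targets=[
    {"tx":0,"ty":0,"tz":-0.1,"turn":0,"jaw":1},
    {"tx":0,"ty":0,"tz":-0.1,"turn":0,"jaw":1},
    {"tx":0,"ty":0,"tz":-0.08,"turn":0,"jaw":1},
    {"tx":0,"ty":0,"tz":-0.07,"turn":0,"jaw":1},
    {"tx":0,"ty":0,"tz":-0.06,"turn":0,"jaw":1},
    {"tx":0,"ty":0,"tz":-0.06,"turn":0,"jaw":1},
    {"tx":0,"ty":0,"tz":-0.05,"turn":0,"jaw":1},
    {"tx":0,"ty":0,"tz":-0.05,"turn":0,"jaw":1},
  ],
)

```text
time: 18.7
tool_pos: [0.525, -0.1476, 0.0652]
tcp_rot: [1.354, 1.036, -1.372]
contact_force: [-1.9, -4.1, -0.3]
width: 0.0003
```

```bash
python3 c.py
```

```text
t 18.7 pos [ 0.525  -0.1476  0.0652] F [-1.89 -4.14 -0.31] T [-0.829  0.28  -0.   ] w 0.0003
axes x [ 0.026 -0.049 -0.998] y [ 0.974 -0.225  0.036] z [-0.227 -0.973  0.042] q [-0.477  0.222  1.842 -0.037  1.033 -0.23 ]
vise-frame TCP mm 1.85 -82.71 65.19
Fy -4.462955586942906
boxtop 277 ((0.17743301391601562, 70.88739013671875), (38.39052963256836, 63.36679458618164), 0.14526750147342682)
jaw y [-19.  -17.6  14.8  36.8  36.9]
```

>>> carry_out(
  targets=[
    {"tx":0,"ty":0,"tz":-0.08,"turn":0,"jaw":1},
    {"tx":0,"ty":0,"tz":-0.08,"turn":0,"jaw":1},
    {"tx":0,"ty":0,"tz":-0.07,"turn":0,"jaw":1},
    {"tx":0,"ty":0,"tz":-0.06,"turn":0,"jaw":1},
    {"tx":0,"ty":0,"tz":-0.06,"turn":0,"jaw":1},
    {"tx":0,"ty":0,"tz":-0.06,"turn":0,"jaw":1},
    {"tx":0,"ty":0,"tz":-0.05,"turn":0,"jaw":1},
    {"tx":0,"ty":0,"tz":-0.05,"turn":0,"jaw":1},
  ],
)

```text
time: 19.75
tool_pos: [0.5254, -0.1459, 0.0653]
tcp_rot: [1.347, 1.032, -1.375]
contact_force: [-1.3, -5.5, -0.9]
width: 0.0006
```

```bash
python3 c.py
```

```text
t 19.75 pos [ 0.5254 -0.1459  0.0653] F [-1.3  -5.53 -0.92] T [-0.955  0.397 -0.059] w 0.0006
axes x [ 0.024 -0.056 -0.998] y [ 0.974 -0.224  0.036] z [-0.226 -0.973  0.049] q [-0.469  0.222  1.842 -0.045  1.032 -0.22 ]
vise-frame TCP mm 1.86 -80.96 65.27
Fy -5.6791798729191205
boxtop 276 ((0.18133163452148438, 70.90677642822266), (63.32693862915039, 38.39850997924805), 89.94969177246094)
jaw y [-13.3 -11.9  18.6  38.8  38.9]
```

>>> carry_out(
  targets=[
    {"tx":0,"ty":0,"tz":-0.06,"turn":0,"jaw":1},
    {"tx":0,"ty":0,"tz":-0.06,"turn":0,"jaw":1},
    {"tx":0,"ty":0,"tz":-0.06,"turn":0,"jaw":1},
    {"tx":0,"ty":0,"tz":-0.06,"turn":0,"jaw":1},
    {"tx":0,"ty":0,"tz":-0.06,"turn":0,"jaw":1},
    {"tx":0,"ty":0,"tz":-0.06,"turn":0,"jaw":1},
    {"tx":0,"ty":0,"tz":-0.06,"turn":0,"jaw":1},
    {"tx":0,"ty":0,"tz":-0.06,"turn":0,"jaw":1},
  ],
)

```text
time: 20.8
tool_pos: [0.5254, -0.146, 0.0654]
tcp_rot: [1.338, 1.027, -1.379]
contact_force: [-1.2, -5.8, -0.4]
width: 0.0004
```

```bash
python3 c.py
```

```text
t 20.8 pos [ 0.5254 -0.146   0.0654] F [-1.2  -5.79 -0.36] T [-1.125  0.345  0.043] w 0.0004
axes x [ 0.021 -0.065 -0.998] y [ 0.974 -0.223  0.035] z [-0.224 -0.973  0.058] q [-0.464  0.222  1.841 -0.056  1.031 -0.21 ]
vise-frame TCP mm 1.86 -81.06 65.37
Fy -5.913332994135674
boxtop 274 ((0.23298263549804688, 70.86812591552734), (63.26947784423828, 38.38631057739258), 89.93048858642578)
jaw y [-8.1 -6.7 20.  38.8 38.8]
```

>>> carry_out(
  targets=[
    {"tx":0,"ty":0,"tz":-0.08,"turn":0,"jaw":1},
    {"tx":0,"ty":0,"tz":-0.08,"turn":0,"jaw":1},
    {"tx":0,"ty":0,"tz":-0.08,"turn":0,"jaw":1},
    {"tx":0,"ty":0,"tz":-0.09,"turn":0,"jaw":1},
    {"tx":0,"ty":0,"tz":-0.09,"turn":0,"jaw":1},
    {"tx":0,"ty":0,"tz":-0.09,"turn":0,"jaw":1},
    {"tx":0,"ty":0,"tz":-0.09,"turn":0,"jaw":1},
    {"tx":0,"ty":0,"tz":-0.09,"turn":0,"jaw":1},
  ],
)

```text
time: 21.85
tool_pos: [0.5254, -0.1461, 0.0656]
tcp_rot: [1.326, 1.019, -1.386]
contact_force: [-1.6, -6.9, -1.6]
width: 0.0008
```

```bash
python3 c.py
```

```text
t 21.85 pos [ 0.5254 -0.1461  0.0656] F [-1.55 -6.88 -1.57] T [-1.287  0.399 -0.046] w 0.0008
axes x [ 0.018 -0.078 -0.997] y [ 0.975 -0.221  0.035] z [-0.223 -0.972  0.072] q [-0.456  0.223  1.841 -0.072  1.029 -0.196]
vise-frame TCP mm 1.89 -81.16 65.55
Fy -7.0562398832170175
boxtop 275 ((0.242431640625, 70.92471313476562), (63.34958267211914, 38.47719192504883), 89.88030242919922)
jaw y [-2.1 -1.1 22.2 38.8 38.8]
```

>>> carry_out(
  targets=[
    {"tx":0,"ty":0,"tz":-0.1,"turn":0,"jaw":1},
    {"tx":0,"ty":0,"tz":-0.12,"turn":0,"jaw":1},
    {"tx":0,"ty":0,"tz":-0.12,"turn":0,"jaw":1},
    {"tx":0,"ty":0,"tz":-0.12,"turn":0,"jaw":1},
    {"tx":0,"ty":0,"tz":-0.14,"turn":0,"jaw":1},
    {"tx":0,"ty":0,"tz":-0.14,"turn":0,"jaw":1},
    {"tx":0,"ty":0,"tz":-0.14,"turn":0,"jaw":1},
    {"tx":0,"ty":0,"tz":-0.14,"turn":0,"jaw":1},
  ],
)

```text
time: 22.9
tool_pos: [0.5253, -0.1461, 0.0657]
tcp_rot: [1.308, 1.009, -1.395]
contact_force: [-3.4, -9.2, -0.9]
width: 0.0005
```

```bash
python3 c.py
```

```text
t 22.9 pos [ 0.5253 -0.1461  0.0657] F [-3.37 -9.16 -0.88] T [-1.544  0.522 -0.087] w 0.0005
axes x [ 0.013 -0.096 -0.995] y [ 0.975 -0.218  0.033] z [-0.22  -0.971  0.091] q [-0.444  0.224  1.84  -0.095  1.027 -0.175]
vise-frame TCP mm 1.88 -81.18 65.73
Fy -9.698393673998412
boxtop 276 ((0.15056419372558594, 70.89360046386719), (63.31048583984375, 38.27699279785156), 89.97920227050781)
jaw y [ 8.3  9.2 25.1 38.8 38.8]
```

The total push is 9.7 N. The slide's own drag is about 5 N, so the jaw presses with about 4.6 N, which is snug. The jaw has stopped against the box. I'll back straight off the tab and rise.

>>> carry_out(
  targets=[
    {"tx":0,"ty":0,"tz":0.5,"turn":0,"jaw":1},
    {"tx":0,"ty":0,"tz":1.5,"turn":0,"jaw":1},
    {"tx":0,"ty":0,"tz":1.5,"turn":0,"jaw":1},
    {"tx":-2.0,"ty":-0.5,"tz":0.5,"turn":0,"jaw":1},
    {"tx":-4.0,"ty":-1.5,"tz":0.4,"turn":0,"jaw":1},
    {"tx":-4.0,"ty":-2.0,"tz":0.4,"turn":0,"jaw":1},
    {"tx":-4.0,"ty":-2.0,"tz":0.4,"turn":0,"jaw":1},
    {"tx":0,"ty":-1.0,"tz":0,"turn":0,"jaw":1},
  ],
)

```text
time: 23.95
tool_pos: [0.4412, -0.1717, 0.2123]
tcp_rot: [1.314, 1.01, -1.394]
contact_force: [0.0, 0.5, -0.2]
width: 0.0002
```

```bash
cat >> h.py <<'E'
def go(x,y,z,n=1):
    s=arm.read_state(); M=R.from_rotvec(s['tcp_rot']).as_matrix(); D=np.array(W(x,y,z))-s['tool_pos']; t=M.T@D*100/n
    print('to',(x,y,z),'n',n,'tx %.2f ty %.2f tz %.2f'%tuple(t))
E
python3 -c "
from h import *
snap('6',c=W(0,30,60),hw=60,k=5)
"; python3 c.py; python3 -c "
from h import *
go(-80,5,190,5);go(-80,5,147,6)"
```

```text
top crop0 226 158
side crop0 218 168
t 24.05 pos [ 0.4394 -0.1704  0.2084] F [ 0.78  0.73 -0.72] T [ 0.007  0.126 -0.029] w 0.0006
axes x [ 0.008 -0.088 -0.996] y [ 0.975 -0.221  0.028] z [-0.223 -0.971  0.084] q [-0.579 -0.145  1.917 -0.071  1.315 -0.338]
vise-frame TCP mm -76.02 -124.77 208.38
Fy 0.886888053583506
boxtop 274 ((0.19939804077148438, 70.88549041748047), (38.343360900878906, 63.30303955078125), 0.07497701793909073)
jaw y [-22.6 -22.1  11.8  38.8  38.8]
to (-80, 5, 190) n 5 tx 0.13 ty -0.06 tz -2.61
to (-80, 5, 147) n 6 tx 0.82 ty -0.07 tz -2.24
```

View pics/top6z.png

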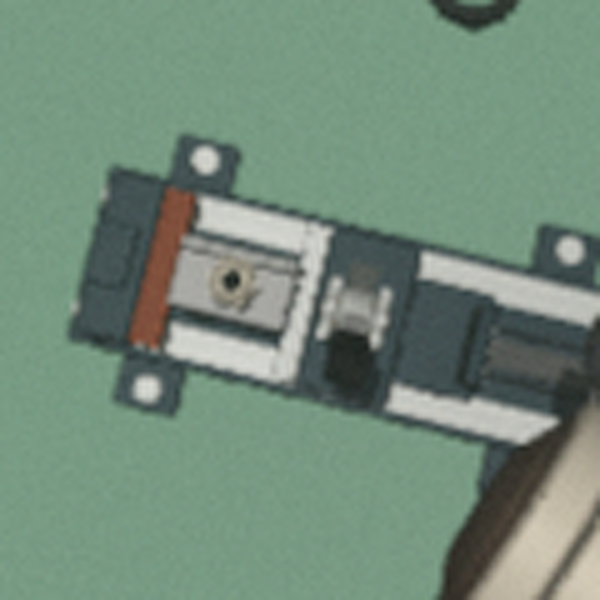

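View pics/side6z.png

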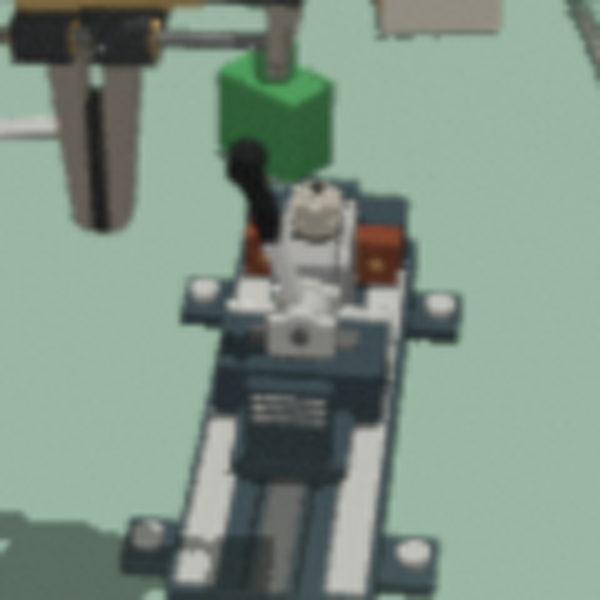

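The jaw plate is at 38.8 mm against the box, and the box is still square. The closed fingers taper to about 28 mm at the tip. I'll go beside the open lever on its −x side.

>>> carry_out(
  targets=[
    {"tx":0,"ty":0,"tz":-2.5,"turn":0,"jaw":1},
    {"tx":0,"ty":0,"tz":-2.8,"turn":0,"jaw":1},
    {"tx":0.5,"ty":-0.1,"tz":-2.8,"turn":0,"jaw":1},
    {"tx":1.5,"ty":-0.1,"tz":-2.8,"turn":0,"jaw":1},
    {"tx":1.5,"ty":-0.1,"tz":-2.0,"turn":0,"jaw":1},
    {"tx":1.0,"ty":-0.1,"tz":-0.5,"turn":0,"jaw":1},
    {"tx":0,"ty":0,"tz":0,"turn":0,"jaw":1},
    {"tx":0,"ty":0,"tz":0,"turn":0,"jaw":1},
  ],
)

```text
time: 25.1
tool_pos: [0.4627, -0.0388, 0.138]
tcp_rot: [1.31, 1.037, -1.411]
contact_force: [0.1, 0.1, 0.6]
width: 0.0003
```

```bash
python3 -c "
from h import *
st();vp();go(-55,5,147,1);go(-24,5,147,6)
snap('7',c=W(0,10,110),hw=60,k=5)"
```

```text
t 25.1 pos [ 0.4627 -0.0388  0.138 ] F [0.06 0.11 0.55] T [-0.038  0.031  0.018] w 0.0003
axes x [-0.011 -0.079 -0.997] y [ 0.975 -0.223  0.006] z [-0.223 -0.972  0.079] q [-0.289 -0.051  1.975 -0.084  1.208 -0.034]
vise-frame TCP mm -84.03 8.61 138.0
to (-55, 5, 147) n 1 tx -0.85 ty 2.91 tz 0.46
to (-24, 5, 147) n 6 tx -0.14 ty 1.00 tz 0.08
top crop0 234 159
side crop0 217 157
```

View pics/side7z.png

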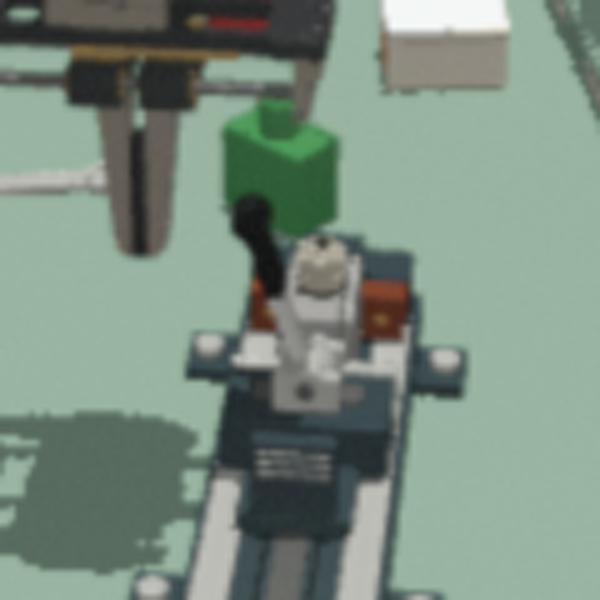

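View pics/top7z.png

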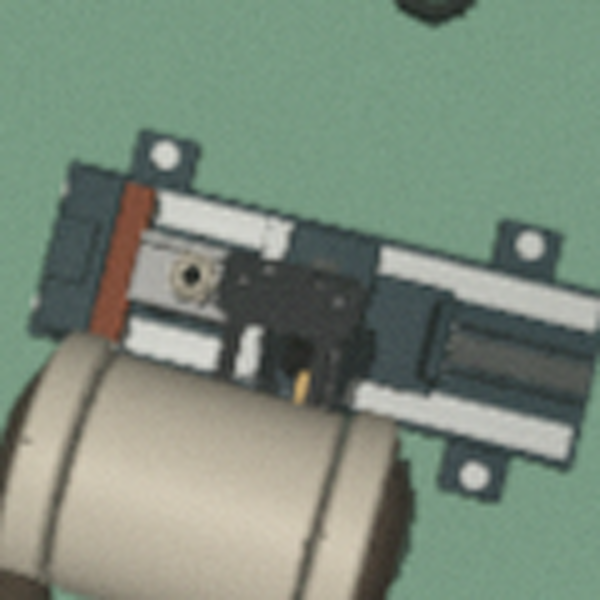

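>>> carry_out(
  targets=[
    {"tx":-0.5,"ty":1.0,"tz":0.2,"turn":0,"jaw":1},
    {"tx":-0.4,"ty":1.0,"tz":0.2,"turn":0,"jaw":1},
    {"tx":0,"ty":0.6,"tz":0,"turn":0,"jaw":1},
    {"tx":0,"ty":0.6,"tz":0,"turn":0,"jaw":1},
    {"tx":0,"ty":0.6,"tz":0,"turn":0,"jaw":1},
    {"tx":0,"ty":0.6,"tz":0,"turn":0,"jaw":1},
    {"tx":0,"ty":0.6,"tz":0,"turn":0,"jaw":1},
    {"tx":0,"ty":0.6,"tz":0,"turn":0,"jaw":1},
  ],
)

```text
time: 26.2
tool_pos: [0.5205, -0.0567, 0.1503]
tcp_rot: [1.311, 1.034, -1.411]
contact_force: [-2.6, 0.0, 2.5]
width: 0.0005
```

```bash
cat > l.py <<'E'
import sys
from h import *
s,M=st();vp();print('Fx',s['contact_force'][:2]@EX,'Fz',s['contact_force'][2])
im,d=arm.get_image('side'); cv2.imwrite(f'pics/side{sys.argv[1]}.png',im[:,:,::-1])
u,v=proj('side',W(20,10,110))[0]; x0,y0=int(u)-60,int(v)-60
cv2.imwrite(f'pics/side{sys.argv[1]}z.png',cv2.resize(im[y0:y0+120,x0:x0+120,::-1],None,fx=5,fy=5,interpolation=cv2.INTER_CUBIC))
for a in sys.argv[2:]: go(*eval(a))
E
python3 l.py 8 "(-10,5,147,3)" "(5,5,145,4)"
```

```text
t 26.2 pos [ 0.5205 -0.0567  0.1503] F [-2.6   0.03  2.48] T [ 0.007  0.522 -0.1  ] w 0.0005
axes x [-0.01  -0.079 -0.997] y [ 0.974 -0.225  0.008] z [-0.225 -0.971  0.08 ] q [-0.29   0.089  1.807 -0.084  1.234 -0.036]
vise-frame TCP mm -23.68 4.67 150.28
Fx -2.530868013192429 Fz 2.480763752251078
to (-10, 5, 147) n 3 tx 0.11 ty 0.43 tz -0.02
to (5, 5, 145) n 4 tx 0.14 ty 0.70 tz -0.01
```

View pics/side8z.png

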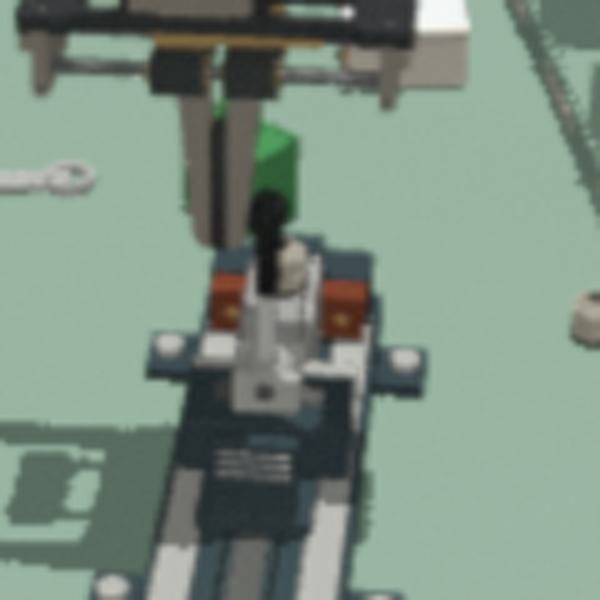

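The lever stands about upright with the finger behind it at (215,240), at only about 3 N. I'll keep following the arc.

>>> carry_out(
  targets=[
    {"tx":0.1,"ty":0.9,"tz":0,"turn":0,"jaw":1},
    {"tx":0.1,"ty":0.9,"tz":0,"turn":0,"jaw":1},
    {"tx":0.2,"ty":0.9,"tz":0,"turn":0,"jaw":1},
    {"tx":0.3,"ty":0.9,"tz":0,"turn":0,"jaw":1},
    {"tx":0.4,"ty":0.8,"tz":0,"turn":0,"jaw":1},
    {"tx":0.5,"ty":0.8,"tz":0,"turn":0,"jaw":1},
    {"tx":0.6,"ty":0.7,"tz":0,"turn":0,"jaw":1},
    {"tx":0.6,"ty":0.6,"tz":0,"turn":0,"jaw":1},
  ],
)

```text
time: 27.25
tool_pos: [0.5892, -0.0736, 0.1224]
tcp_rot: [1.314, 1.034, -1.409]
contact_force: [-1.9, 3.1, 2.6]
width: 0.0004
```

```bash
python3 l.py 9 "(48,5,115,3)" "(54,5,105,4)" "(61,5,78,6)"
```

```text
t 27.25 pos [ 0.5892 -0.0736  0.1224] F [-1.94  3.11  2.62] T [ 0.502  0.57  -0.012] w 0.0004
axes x [-0.008 -0.077 -0.997] y [ 0.974 -0.225  0.01 ] z [-0.225 -0.971  0.077] q [-0.285  0.292  1.632 -0.082  1.205 -0.03 ]
vise-frame TCP mm 47.14 4.23 122.4
Fx -2.6145830591714394 Fz 2.6229722420618944
to (48, 5, 115) n 3 tx 0.21 ty 0.02 tz -0.05
to (54, 5, 105) n 4 tx 0.41 ty 0.16 tz -0.06
to (61, 5, 78) n 6 tx 0.72 ty 0.22 tz -0.07
```

View pics/side9z.png

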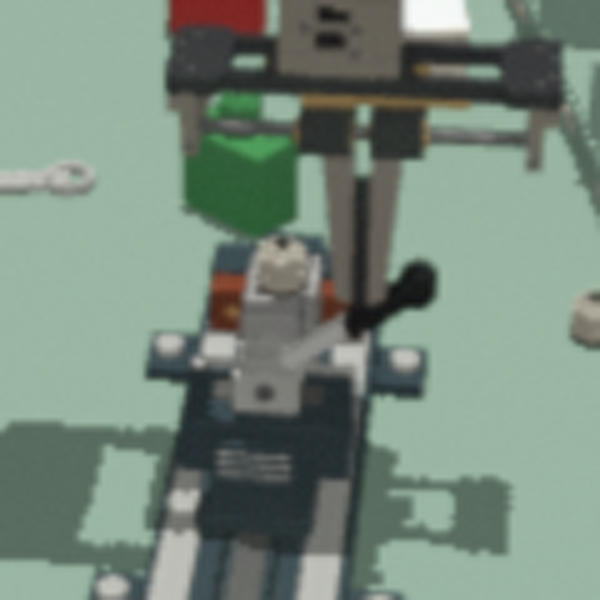

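The lever is now about 50° past upright, with the fingertip on the grip at (360,310) at about 4–5 N. I'll keep going down past dead centre.

>>> carry_out(
  targets=[
    {"tx":0.5,"ty":0.4,"tz":0,"turn":0,"jaw":1},
    {"tx":0.6,"ty":0.3,"tz":0,"turn":0,"jaw":1},
    {"tx":0.6,"ty":0.3,"tz":0,"turn":0,"jaw":1},
    {"tx":0.6,"ty":0.2,"tz":0,"turn":0,"jaw":1},
    {"tx":0.6,"ty":0.1,"tz":0,"turn":0,"jaw":1},
    {"tx":0.5,"ty":0.1,"tz":0,"turn":0,"jaw":1},
    {"tx":0.4,"ty":0,"tz":0,"turn":0,"jaw":1},
    {"tx":0.3,"ty":0,"tz":0,"turn":0,"jaw":1},
  ],
)

```text
time: 28.3
tool_pos: [0.604, -0.0816, 0.0797]
tcp_rot: [1.313, 1.033, -1.41]
contact_force: [-12.0, 5.2, 27.2]
width: 0.0005
```

```bash
python3 l.py 10 "(61,5,78,6)"
```

```text
t 28.3 pos [ 0.604  -0.0816  0.0797] F [-11.95   5.24  27.19] T [ 0.741  2.218 -0.102] w 0.0005
axes x [-0.008 -0.079 -0.997] y [ 0.974 -0.225  0.01 ] z [-0.225 -0.971  0.079] q [-0.29   0.379  1.612 -0.086  1.137 -0.027]
vise-frame TCP mm 63.43 -0.2 79.75
Fx -12.84406464357034 Fz 27.193898235680088
to (61, 5, 78) n 6 tx 0.03 ty -0.04 tz -0.09
```

View pics/side10z.png

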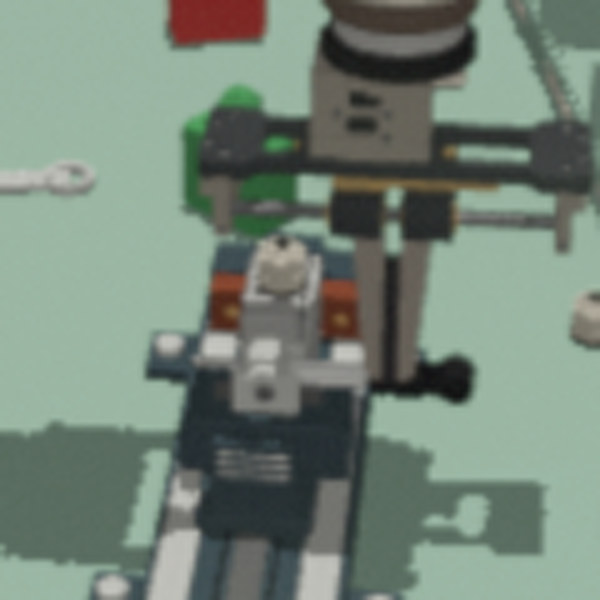

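The lever lies level to +x at its stop, at (420,378). I'll lift straight off.

>>> carry_out(
  targets=[
    {"tx":-0.5,"ty":0,"tz":0,"turn":0,"jaw":1},
    {"tx":-1.5,"ty":0,"tz":0,"turn":0,"jaw":1},
    {"tx":-3.0,"ty":0,"tz":0.2,"turn":0,"jaw":1},
    {"tx":-4.0,"ty":0,"tz":0.2,"turn":0,"jaw":1},
    {"tx":-4.0,"ty":-4.0,"tz":2.0,"turn":0,"jaw":1},
    {"tx":-2.0,"ty":-5.0,"tz":3.0,"turn":0,"jaw":1},
    {"tx":0,"ty":-5.0,"tz":4.0,"turn":0,"jaw":1},
    {"tx":0,"ty":-5.0,"tz":4.0,"turn":0,"jaw":1},
  ],
)

```text
time: 29.35
tool_pos: [0.3914, -0.1569, 0.2475]
tcp_rot: [1.308, 1.028, -1.402]
contact_force: [-0.4, -1.2, 1.6]
width: 0.0006
```

```bash
python3 c.py; python3 -c "
from h import *
snap('11',c=W(10,20,60),hw=60,k=5)
for n in('top','side'):
    d=np.load(f'pics/{n}11.npy'); P=cloud(n,d); w=P[...,:2]-O; x=w@EX*1e3; y=w@EY*1e3; z=P[...,2]*1e3
    t=(x>52)&(x<120)&(y>-20)&(y<30)&(z>40)&(z<200); print(n,'lever grip z',np.percentile(z[t],[5,50,95]).round(1),'x max',x[t].max().round(1),'y',np.median(y[t]).round(1),t.sum())
"
```

```text
t 29.35 pos [ 0.3914 -0.1569  0.2475] F [-0.42 -1.18  1.56] T [-0.047  0.107  0.028] w 0.0006
axes x [-0.001 -0.085 -0.996] y [ 0.976 -0.219  0.017] z [-0.22  -0.972  0.083] q [-0.614 -0.309  1.975 -0.071  1.428 -0.384]
vise-frame TCP mm -125.89 -122.84 247.53
Fy -1.2418394480398878
boxtop 277 ((0.2525825500488281, 70.96417999267578), (38.49909210205078, 63.47294616699219), 0.1312749683856964)
jaw y [-23.5 -22.4  10.9  38.8  38.8]
top crop0 231 155
side crop0 221 171
top lever grip z [77.7 81.8 87.2] x max 105.3 y 4.8 157
side lever grip z [70.8 79.9 86.3] x max 106.9 y -4.4 163
```

View pics/side11z.png

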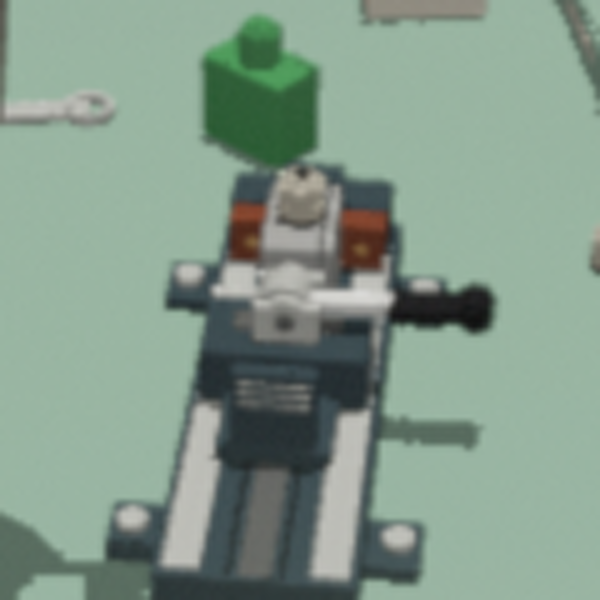

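View pics/top11.png

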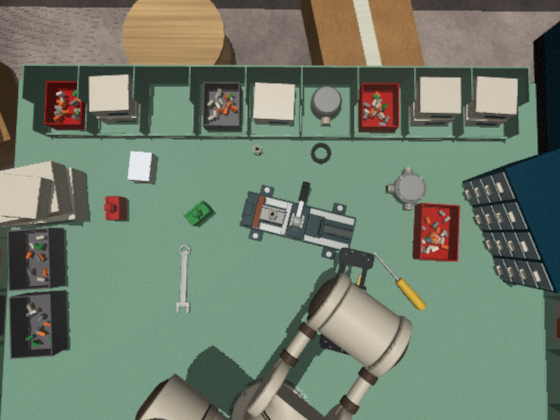

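The lever is down: its grip is at z≈80 mm and its end at x≈106 mm, so it lies level. The box is square and gripped, the bystanders look unmoved, and the arm is clear. I'll hand in the job.

```bash
python3 -c "
from bench import arm
print(arm.close_job())"
```

```text
the job is handed in; nothing more can be done
None
```

The box is clamped in the vise, and I handed the job in at about 29.5 s of the 66 s allowed, with the arm clear of everything.

- **Placing:** I gripped the box by its body, not the gland. I set it on the bed and slid it until I felt the brown pad, with 4.4 N of contact at about 17 mm proud.
- **Snugging:** I pushed the thumb tab to about 9.7 N in all. Of that, roughly 5 N is the slide's own drag, which leaves about 4.6 N on the box, close to the 5 N asked.
- **Locking:** I swung the cam lever over its arc until it snapped past centre, then lifted off. It stayed down.

**Last checks, after letting go:**
- **Box:** it stands upright, about 0.25 mm off centre and 0.1° from square, with its −y end wall against the jaw face within camera accuracy.
- **Lever:** it lies level to +x, with the grip at z≈80 mm and the end 106 mm out.
- **Bystanders:** they look unmoved in the top view.

**What was less than perfect:**
- **Camera disagreement:** the two cameras differed by about 2.5 mm on the vise's sideways position. Sighting the box and bed in the side view alone put the box about 0.7 mm off centre.
- **Tool tilt:** the tool leaned by up to 5.5° while pushing the tab, and I could not correct that.
- **Lever stop:** the fingertip pressed the lever with about 30 N for a moment once it was on its stop. That is more than needed, but under the 40 N limit.
- **Grip force:** I could not measure the final grip directly. I inferred it from the snug setting and the lever being fully closed.

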